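# Put the two trays back on the polish stand

### The arm

A 6-joint arm with a two-finger parallel gripper is mounted at the origin on the work surface. World frame = base frame: x ahead of the robot, y to its left, z up, the work surface at z = 0. Lengths are in m, angles in rad, forces in N, time in s.
With the tool pointing down it reaches from about 0.3 to 0.875 m from the base axis. Payload 6.4 kg.
Tool frame: the origin (TCP) lies on the front face of the gripper's body, between the roots of the fingers; the fingertips stand 73 mm ahead of it and the grasp point (between the pads) lies ctrl.pinch_z ahead of it (ctrl.pinch_z is the distance from the TCP to the grasp point, in m); z points along the fingers, x is the direction in which the jaws open and shut, and the axes are right-handed (so a half turn about z gives the same grasp; the last joint's range is limited). The gripper opens to 85 mm and grips with 20 to 120 N. Pads are 22 mm wide; open, the fingers measure 114 mm over their backs; the gripper's body (76 mm by 85 mm) begins 54 mm behind the grasp point. The pads swing forward as they close: fully open they stand 13 mm farther back than shut.
Start: joints at [-1.494, 0.181, 1.607, -0, 1.354, -0.206], TCP at [0.16, -0.552, 0.304] pointing down, gripper open.
Joint ranges: [-2.99, 2.99], [-0.89, 2.07], [0.3, 2.58], [-1.14, 4.28], [0, 2.63], [-3.12, 3.12]. Speed limits (rad/s): [2.57, 2.57, 3.01, 3.14, 3.14, 3.14].

### API

Orientations are given as a unit quaternion [w, x, y, z].
In Python, from bench import ctrl gives the robot as it stands.
- The arm moves only by the tool move_arm, never from a script. Its argument "rows" is text: rows parted by semicolons, each of 7 numbers parted by spaces: the shift along the tool's x, y, z in cm, then the turn, a rotation vector about the tool's x, y, z in degrees, then the opening, from 0 (shut) to 1 (fully open). In form: x y z rx ry rz grip; .... A call has 1 to 20 rows; each row shifts and turns the commanded pose from where the row before left it, along the tool's axes as they then stand; what a row does not reach is not made up. A row lasts 1/10 s, in which the tool goes at most 50 mm and 8.59 degrees, less where a joint would pass 70% of its speed; a pose out of reach is approached as far as the arm can. A call with a gripper value outside its range is refused whole. The fingers move at their own pace and stop on an object; the grip force is fixed at half the most. Time passes only in rows, so rows that do not move let the fingers close. It gives the time, the measured TCP pose, the force and the opening at its end, in the units of the state.
- ctrl.get_obs(): the state, without advancing time (a new reading comes with each control period).
- ctrl.camera(name): name is "scene" or "side" or "wrist"; returns a dict with "color" (480x640x3 uint8, blue, green, red), "fx", "fy", "cx", "cy" (pixels), "k1" (the pictures are not rectified: a ray, as slopes to the right and down, at radius r is drawn at 1 + k1 r^2 times it, then the intrinsics apply), "rvec" (rotation vector, rad) and "tvec" (3), from world to camera coordinates, as OpenCV has them. Camera axes: x right, y down, z forward; pixel columns grow to the right and rows downward; lengths in m; the calibration is good to about 2 mm. A picture is of the moment at which its call begins. There is no depth.
- ctrl.hand_in(): hands the job in, once; it reports no verdict.
Trained networks look in the newest picture that a camera, given by its name, has taken for a name from the list of things; names that differ only in an ending like _2 or _b are one class to them, and where a whole thing is asked for, a point or a joint stands for the part that bears it (a point fixed in the world has none). Each returns a list of dicts, best first, with "confidence" (0 to 1); they miss things now and then, are a little off and sometimes report something else, mostly with a low value. They report only what shows in the picture. A call takes as long as a camera call. They do not tell look-alikes from the thing itself.
- ctrl.look_for(camera, query): "bbox" ([left, top, right, bottom] in pixels, round what is visible of it).
- ctrl.trace(camera, query): "region" (480x640 bool, what is visible of it) and "bbox" ([left, top, right, bottom] in pixels, round what is visible of it).
The state is a dict: "time_s": time; "q": joint angles; "dq": joint speeds; "joint_efforts": joint torques, N m; "eef_pos": TCP position; "eef_rot": TCP orientation; "wrist_force": force on the tool from outside, world axes, zero at the start; "torque": the same for the moment, N m; "opening": opening from 0.0 (shut) to 1.0 (fully open).
Only numpy, scipy, OpenCV 4.12 (cv2) and the standard library are available. Lean on these libraries where they do the work, as an engineer would, in place of code of your own. Each camera call takes 0.05 s, during which the arm holds its last target.

### The job

Put the polish stand together: lower the lilac tray over the four posts until it sits fully home on the bottom collars, then lower the white tray over the same posts until it sits fully home on the shoulders above it, every corner hole over its own post and both trays level. Lower them gently all the way, never letting one drop, and leave the two bottles and the flat case where they are; let go of everything at the end.

Things in the scene. Friction and masses are not known exactly. Their poses are not given: they have to be found in the camera images.
- stand: Two-tier stand, weighted, does not shift. Pale wooden base 170 mm (x) by 130 mm (y), 8 mm thick, with four upright brass posts at x = +/-68, y = +/-48 mm, the same after a half turn. Posts are stepped: collar, thick part, thin part up to 118 mm, tapering to a 3 mm tip at 127 mm. Origin: centre of the underside, at table height, z up.
- lower_seat (a point): Where the origin of the seated lilac tray belongs: on the stand's axis, 25 mm up, level with the flat tops of the four collars (29 mm across), above which the posts are 17 mm across.
- upper_seat (a point): Where the origin of the seated white tray belongs: on the stand's axis, 97 mm up, level with the flat shoulders (13 mm across) that top the posts' thick part (17 mm, tapered over its last 4 mm); above them the posts are 8 mm across.
- lower_tray: Lilac tray, 170 mm (x) by 130 mm (y), the same after a half turn: floor 6 mm thick, rim 3 mm thick up to 20 mm. Four through holes 23 mm across at x = +/-68, y = +/-48 mm, which pass over both the thin and the thick part of the posts (lower tier). Loose, 0.2 to 0.45 kg, centre of mass on the middle axis. Origin: centre of the underside, z up.
- lower_tray_handle (a point): Centre of the lilac tray's grey bow handle, 56 mm above the tray's underside, over its middle: a straight bar 64 mm long along the tray's y, 12 mm wide (x) and 12 mm high, on two legs at y = +/-28 mm.
- upper_tray: White tray, 170 mm (x) by 130 mm (y), the same after a half turn: floor 6 mm thick, rim 3 mm thick up to 20 mm. Four through holes 12 mm across at x = +/-68, y = +/-48 mm, which pass over only the thin part of the posts (upper tier). Loose, 0.2 to 0.45 kg, centre of mass on the middle axis. Origin: centre of the underside, z up.
- upper_tray_handle (a point): Centre of the white tray's grey bow handle, 56 mm above the tray's underside, over its middle: a straight bar 64 mm long along the tray's y, 12 mm wide (x) and 12 mm high, on two legs at y = +/-28 mm.
- drink_bottle: Bystander: green drink bottle with a blue cap, 62 mm across, 200 mm tall, standing. Origin: centre of the underside.
- remover_bottle: Bystander: white bottle with a pink label and a black cap, 54 mm across, 150 mm tall, standing. Origin: centre of the underside.
- tips_case: Bystander: flat pale case of nail tips with an orange band, 85 mm (x) by 190 mm (y), 23 mm high. Origin: centre of the underside.
Not all that is in view belongs to the job. Of the things that look like the stand, take the one that is farthest to the robot's right at the start.

How it is judged:
On the way, in this order (a step that is already met when the one before it is completed fails the run):
1. the lilac tray sits home on the collars, level and let go (z of lower_tray in the frame of stand between 0.021 and 0.029 m and horizontal distance between lower_tray and stand below 0.008 m and angle between the x axis of lower_tray and the x axis of stand, either way round below 0.1 rad and angle between lower_tray's own z axis and vertical below 0.05 rad and contact force between lower_tray and the fingers below 0.1 N and linear speed of lower_tray below 0.02 m/s), for 0.2 s.
2. the white tray sits home on the shoulders, level and let go (z of upper_tray in the frame of stand between 0.093 and 0.101 m and horizontal distance between upper_tray and stand below 0.008 m and angle between the x axis of upper_tray and the x axis of stand, either way round below 0.1 rad and angle between upper_tray's own z axis and vertical below 0.05 rad and contact force between upper_tray and the fingers below 0.1 N and linear speed of upper_tray below 0.02 m/s), for 0.2 s.
At the end, for the whole second after the job is handed in: Both trays rest released and still on the stand: lilac underside 25 mm and white underside 97 mm above the stand's foot (each within 4 mm), centred within 8 mm, turned with the stand within 0.1 rad (either way round), level within 0.05 rad (all of step 1 and all of step 2); the robot touches nothing.
It fails at once if a tray drops onto the stand (faster than 0.5 m/s among or just above the posts, as after a free fall of about 13 mm) ((horizontal distance between lower_tray and stand below 0.03 m and z of lower_tray in the frame of stand below 0.14 m and linear speed of lower_tray above 0.5 m/s) or (horizontal distance between upper_tray and stand below 0.03 m and z of upper_tray in the frame of stand below 0.14 m and linear speed of upper_tray above 0.5 m/s)).
It fails at once if a bystander is moved more than 25 mm or a bottle is tipped (distance of any of drink_bottle, remover_bottle, tips_case from where it was at the start of the episode above 0.025 m or angle between any of drink_bottle, remover_bottle's own z axis and vertical above 0.35 rad).
It also fails if it takes over 72 s, if anything falls off the work surface, if the arm or the gripper's body presses on something with over 40 N, if the wrist force passes 120 N, or if a joint passes its speed limit or range.

## Working session

There is one attempt and no reset: what is moved stays moved. The work goes in short steps, Python scripts to look and compute and a tool call to move; the robot and the scene stay as the last step left them, time stands still between calls to the robot, and variables do not carry over. Pictures are saved under pics/ and viewed, and the job is handed in when it is done.

Besides the shell and the picture viewer there is one more tool, called after ">>>" by a JSON object that holds its "method" and its "body", one argument or row to a line. move_arm: Moves the arm, as the interface text tells. Its arguments: {"type":"object","properties":{"rows":{"type":"string"}},"required":["rows"]}

```bash
ls; mkdir -p pics; python3 - <<'E'
from bench import ctrl
import cv2
for n in ["scene","side","wrist"]:
    c=ctrl.camera(n); cv2.imwrite(f"pics/{n}0.png",c["color"]); print(n,c["fx"],c["cx"],c["k1"],c["rvec"],c["tvec"])
    for q in ["stand","lower_tray","upper_tray","drink_bottle","remover_bottle","tips_case"]:
        print(q,[(round(d["confidence"],2),[int(v) for v in d["bbox"]]) for d in ctrl.look_for(n,q)])
print(ctrl.pinch_z, ctrl.get_obs())
E
```

```text
pics
scene 434.4319546335466 316.7923716059818 -0.10138374224396526 [ 1.97780036  1.52782822 -0.59320005] [-0.16117847 -0.30228122  1.39589869]
stand [(0.88, [446, 233, 552, 331]), (0.87, [336, 119, 404, 184]), (0.69, [259, 207, 345, 303]), (0.56, [382, 193, 462, 250])]
lower_tray [(0.87, [388, 191, 464, 250])]
upper_tray [(0.8, [126, 244, 185, 320])]
drink_bottle [(0.88, [191, 294, 235, 361])]
remover_bottle [(0.72, [403, 261, 431, 314])]
tips_case [(0.55, [290, 325, 392, 384])]
side 592.2680720901175 318.2365827510656 -0.18369507674279037 [ 0.80445907 -2.64840044  0.96096436] [0.43029798 0.25325191 1.23914165]
stand [(0.71, [321, 369, 424, 464]), (0.6, [89, 293, 182, 373]), (0.52, [358, 155, 419, 205])]
lower_tray [(0.76, [207, 342, 296, 411]), (0.39, [277, 204, 357, 280])]
upper_tray [(0.81, [363, 157, 419, 208]), (0.72, [281, 206, 354, 282]), (0.35, [295, 121, 322, 187])]
drink_bottle [(0.89, [298, 119, 321, 186])]
remover_bottle [(0.72, [186, 242, 214, 299])]
tips_case [(0.59, [198, 194, 267, 254]), (0.3, [362, 155, 419, 206])]
wrist 338.34493489154653 315.8573162687307 -0.05503
[... 153 characters left out ...]
tle []
tips_case []
0.0539 {'time_s': 1.05, 'q': array([-1.49428387e+00,  1.80794929e-01,  1.60698822e+00,  1.73006156e-05,
        1.35377691e+00, -2.06296490e-01]), 'dq': array([-0.00115859, -0.00016861, -0.00109245,  0.00052446, -0.00109111,
       -0.00095979]), 'joint_efforts': array([-1.92934358e-04, -4.44854021e+01, -3.51688313e+01, -2.51528554e-04,
        8.48214113e-04,  2.43547510e-05]), 'eef_pos': array([ 0.16048098, -0.55217828,  0.30389701]), 'eef_rot': array([ 6.67575659e-06,  7.99703236e-01, -6.00395481e-01,  1.71022553e-05]), 'wrist_force': array([-0.78618755,  0.62958888,  0.31975965]), 'torque': array([-0.00204748, -0.04323692, -0.0172973 ]), 'opening': 0.9997984949669728}
```

View pics/scene0.png

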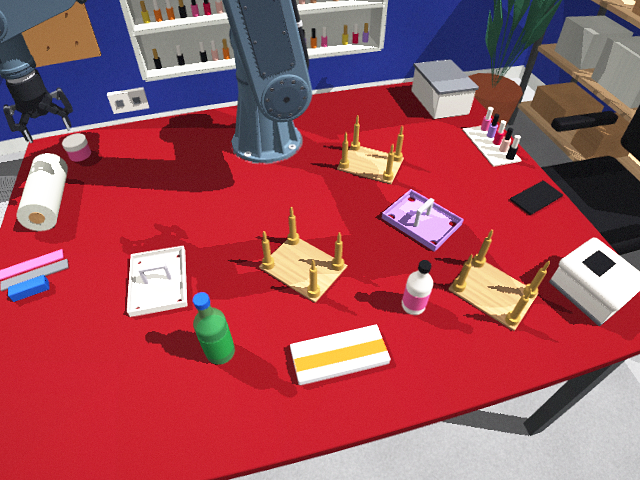

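View pics/side0.png

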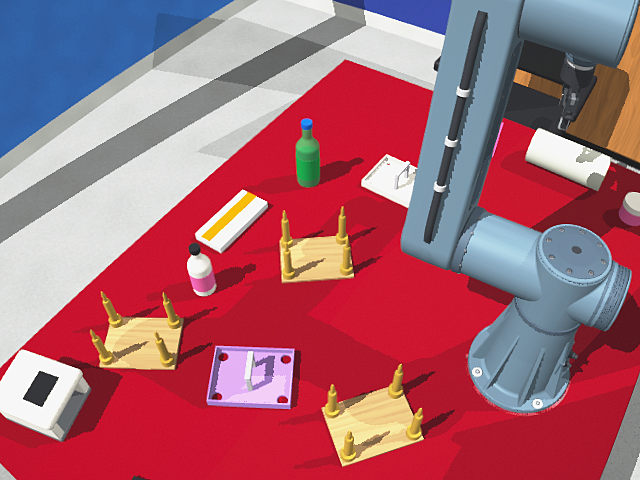

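View pics/wrist0.png

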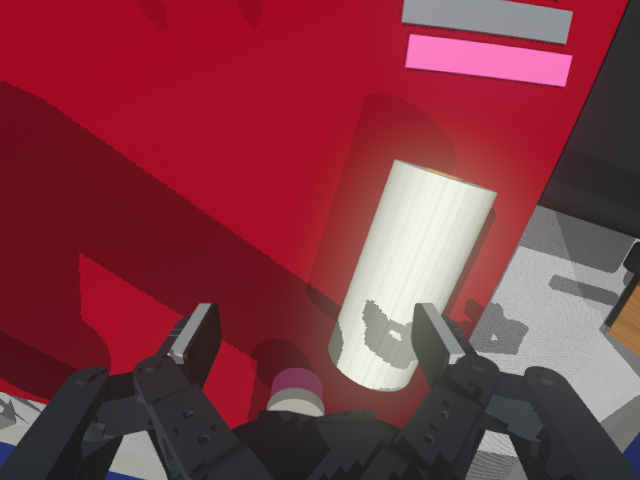

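```bash
cat > h.py <<'E'
import numpy as np, cv2
from scipy.spatial.transform import Rotation as R
from scipy.optimize import least_squares
def proj(c,P):
    P=np.atleast_2d(P); Rm=cv2.Rodrigues(np.array(c["rvec"],float))[0]
    p=P@Rm.T+np.array(c["tvec"]).ravel(); s=p[:,:2]/p[:,2:]
    s=s*(1+c["k1"]*(s**2).sum(1,keepdims=True))
    return s*[c["fx"],c["fy"]]+[c["cx"],c["cy"]]
def ray(c,uv):
    s0=(np.array(uv,float)-[c["cx"],c["cy"]])/[c["fx"],c["fy"]]; s=s0.copy()
    for _ in range(30): s=s0/(1+c["k1"]*(s@s))
    Rm=cv2.Rodrigues(np.array(c["rvec"],float))[0]
    return -Rm.T@np.array(c["tvec"]).ravel(), Rm.T@np.r_[s,1]
def onz(c,uv,z):
    o,d=ray(c,uv); return o+d*(z-o[2])/d[2]
def meta(c): return {k:np.array(v) if not np.isscalar(v) else v for k,v in c.items() if k!="color"}
def fit(obs,p0):
    """obs: list of (cam, model pts Nx3, px Nx2, zoff); returns x,y,yaw"""
    def f(p):
        r=[]
        for c,M,px in obs:
            W=R.from_euler('z',p[2]).apply(M)+[p[0],p[1],0]
            r.append((proj(c,W)-px).ravel())
        return np.concatenate(r)
    s=least_squares(f,p0,loss='soft_l1'); return s.x,f(s.x)
E
python3 - <<'E'
from h import *; from bench import ctrl; import pickle
C={n:ctrl.camera(n) for n in ["scene","side","wrist"]}
pickle.dump(C,open("cams0.pkl","wb"))
for n,uv in [("A",(303,262)),("B",(370,162)),("C",(498,290))]: print(n,onz(C["scene"],uv,0.008))
for n,uv in [("white",(157,283)),("lilac",(422,220)),("drink",(218,358)),("remov",(413,310)),("case",(340,358))]: print(n,onz(C["scene"],uv,0.01))
o=ctrl.get_obs(); T=R.from_quat(np.r_[o["eef_rot"][1:],o["eef_rot"][0]])
Rm=cv2.Rodrigues(C["wrist"]["rvec"])[0]; cam=-Rm.T@C["wrist"]["tvec"]
print("cam in tool",T.inv().apply(cam-o["eef_pos"]), "axis",T.inv().apply(Rm.T@[0,0,1]),T.inv().apply(Rm.T@[1,0,0]))
for nm,cam,b in [("white","scene",(110,230,205,335)),("lilac","scene",(375,180,475,260)),("standA","scene",(245,195,360,310)),("standA","side",(265,195,370,295)),("lilac","side",(195,335,310,420)),("white","side",(350,145,420,215))]:
    im=C[cam]["color"][b[1]:b[3],b[0]:b[2]]; cv2.imwrite(f"pics/{nm}_{cam}.png",cv2.resize(im,None,fx=5,fy=5,interpolation=cv2.INTER_CUBIC))
E
```

```text
A [ 0.52055612 -0.00280595  0.008     ]
B [0.19718376 0.2817071  0.008     ]
C [0.71850215 0.41649257 0.008     ]
white [ 0.49704115 -0.35112325  0.01      ]
lilac [0.46486826 0.33341814 0.01      ]
drink [ 0.72332144 -0.23058194  0.01      ]
remov [0.71686821 0.20131862 0.01      ]
case [0.78532949 0.01210886 0.01      ]
cam in tool [-0.00075955 -0.08286979 -0.0701278 ] axis [2.62773007e-04 3.19655649e-01 9.47533745e-01] [ 9.99999433e-01 -1.06209824e-03  8.09816471e-05]
```

View crops.

Candidates for the stand: A scene (303,262) at y≈0; B (370,162) at y≈+0.28; C (498,290) at y≈+0.42. Farthest to the robot's right (−y) is A.

View pics/standA_scene.png

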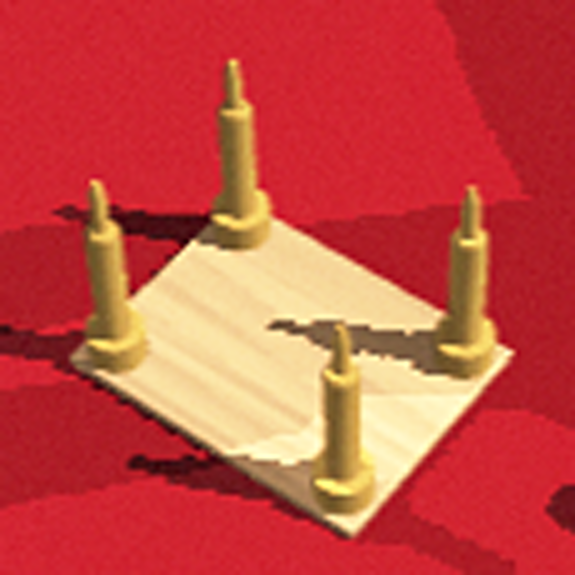

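View pics/standA_side.png

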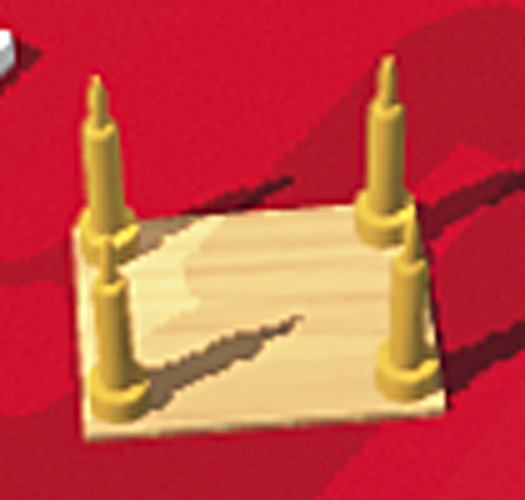

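View pics/lilac_side.png

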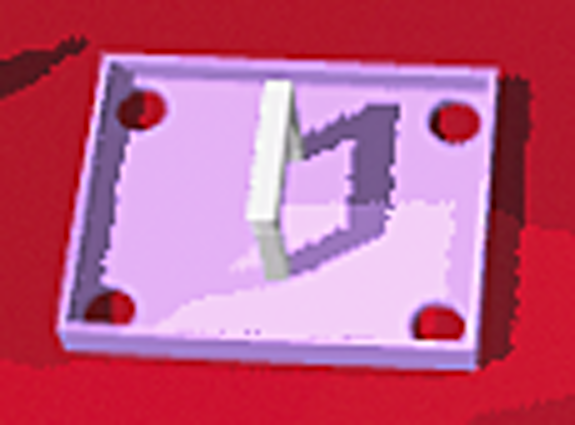

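View pics/lilac_scene.png

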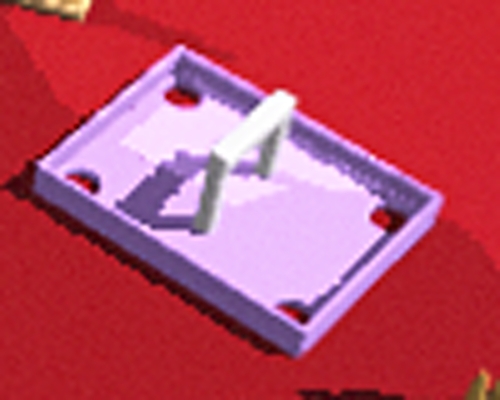

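View pics/white_scene.png

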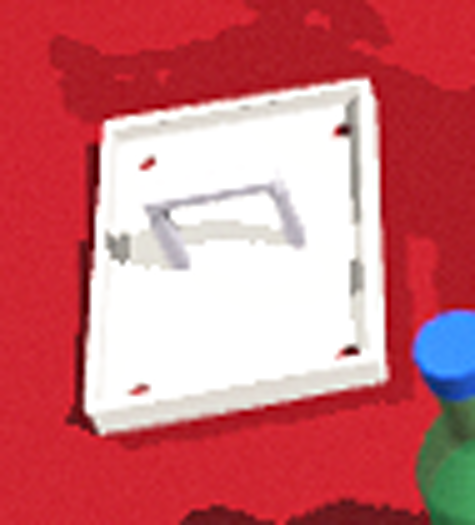

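```bash
cat > f1.py <<'E'
from h import *; import pickle
from scipy.optimize import linear_sum_assignment as lsa
C=pickle.load(open("cams0.pkl","rb"))
def cp(b,pts): return np.array([[b[0]+(x+.5)/5-.5,b[1]+(y+.5)/5-.5] for x,y in pts])
def rect(a,b,z): return np.array([[i*a,j*b,z] for i in(1,-1) for j in(1,-1)],float)
def assign(c,M,px,p):
    W=R.from_euler('z',p[2]).apply(M)+[p[0],p[1],0]; d=np.linalg.norm(proj(c,W)[:,None]-px[None],axis=2)
    i,j=lsa(d); return (c,M[i],px[j])
def auto(obs,xy):
    best=None
    for y in np.radians(np.arange(-90,90,15)):
        p=np.r_[xy,y]
        for _ in range(3):
            s,r=fit([assign(c,M,px,p) for c,M,px in obs],p); p=s
        e=np.sqrt((r**2).mean())
        if best is None or e<best[1]: best=(p,e,r)
    return best
if __name__=="__main__":
    S,D=C["scene"],C["side"]
    T=rect(.068,.048,.127); B=rect(.085,.065,.008); RM=rect(.085,.065,.02)
    bs,bd=(245,195),(265,195)
    print("stand",auto([(S,T,cp(bs,[(233,60),(96,182),(472,187),(342,322)])),(S,B,cp(bs,[(73,358),(514,352),(350,528)])),
      (D,T,cp(bd,[(97,77),(388,57),(108,237),(411,208)])),(D,B,cp(bd,[(85,432),(444,407),(75,226)]))],[.52,0]))
    print("lilac",auto([(S,RM,cp((375,180),[(180,48),(37,168),(440,200),(303,335)])),(D,RM,cp((195,335),[(103,56),(497,70),(60,330),(477,352)]))],[.46,.33]))
    print("white",auto([(S,RM,cp((110,230),[(103,122),(368,82),(385,362),(92,410)]))],[.5,-.35]))
E
python3 f1.py
```

```text
stand (array([ 0.52966823, -0.0047289 ,  0.67814712]), np.float64(0.4553798078099334), array([ 0.37905268,  0.21006617,  0.14145193,  0.6463855 ,  0.02326573,
        0.00639877,  0.15206863,  0.09223147,  0.11602289, -0.59330094,
        0.62728208,  0.787862  , -0.48788003, -0.61345333, -0.22874057,
       -0.35503893, -0.03529412,  0.2946278 ,  0.47973736,  1.06695489,
        0.28393105,  0.25137957,  0.21441911, -0.21221796, -0.12720214,
       -0.78016651,  0.57633901, -0.57246265]))
lilac (array([0.45913876, 0.33638324, 0.55078752]), np.float64(0.5444254212373816), array([ 0.79224745, -0.69347084,  0.99557632, -0.49209046,  0.25377818,
       -0.47109028,  0.2369846 , -0.75865682, -0.130214  , -0.31485523,
        0.37130604, -0.58735866, -0.00419275, -0.81137909,  0.3102781 ,
       -0.35899346]))
white (array([ 0.48707824, -0.34815444, -0.0172941 ]), np.float64(0.6056229191041058), array([-0.61469483, -0.71639193, -0.13656242,  0.64404565,  0.11721277,
       -0.63091605,  0.78356093,  0.76417282]))
```

```bash
cat >> h.py <<'E'
def pose(o):
    q=o["eef_rot"]; return np.array(o["eef_pos"]),R.from_quat([q[1],q[2],q[3],q[0]])
def phi(Rt): x=Rt.apply([1,0,0]); return np.arctan2(x[1],x[0])
def down(f): return R.from_matrix(np.array([[np.cos(f),np.sin(f),0],[np.sin(f),-np.cos(f),0],[0,0,-1]]))
def plan(o,target,n,grip,polar=True,ramp=True):
    """target x,y,z,phi"""
    p,Rt=pose(o); f0=phi(Rt); t=np.array(target,float)
    df=(t[3]-f0+np.pi/2)%np.pi-np.pi/2
    a0,a1=np.arctan2(p[1],p[0]),np.arctan2(t[1],t[0]); r0,r1=np.hypot(*p[:2]),np.hypot(*t[:2])
    out=[]; cp,cR=p,Rt
    for k in range(1,n+1):
        s=k/n; s=(s-np.sin(2*np.pi*s)/(2*np.pi))*.5+s*.5 if ramp else s
        if polar: a=a0+(a1-a0)*s; r=r0+(r1-r0)*s; xy=[r*np.cos(a),r*np.sin(a)]
        else: xy=p[:2]+(t[:2]-p[:2])*s
        w=np.r_[xy,p[2]+(t[2]-p[2])*s]; Rw=down(f0+df*s)
        d=np.round(cR.inv().apply(w-cp)*100,2); rv=np.round(np.degrees((cR.inv()*Rw).as_rotvec()),1)
        out.append(np.r_[d,rv,grip]); cp=cp+cR.apply(d/100); cR=cR*R.from_rotvec(np.radians(rv))
    print("; ".join(" ".join(f"{v+0:g}" for v in r) for r in out)); print("end",cp.round(4),phi(cR).round(4))
E
python3 - <<'E'
from h import *; from bench import ctrl
o=ctrl.get_obs(); plan(o,[.487+.0,-.348,.33,np.arctan2(-.348,.487)],10,1)
E
```

```text
0.09 -2.05 -0.14 0 0 -2 1; 0.1 -2.74 -0.18 0 0 -2.8 1; 0.11 -3.87 -0.27 0 0 -3.8 1; 0.09 -5.01 -0.33 0 0 -4.9 1; 0.06 -5.74 -0.39 0 0 -5.6 1; 0.06 -5.78 -0.38 0 0 -5.6 1; 0.08 -5.09 -0.34 0 0 -5 1; 0.11 -3.98 -0.26 0 0 -3.8 1; 0.1 -2.83 -0.18 0 0 -2.7 1; 0.09 -2.13 -0.14 0 0 -2 1
end [ 0.4871 -0.348   0.33  ] -0.6213
```

>>> {"method": "move_arm", "body": {
  "rows": "0.1 -3.95 -0.26 0 0 -3.8 1; 0.1 -3.95 -0.26 0 0 -3.8 1; 0.1 -3.95 -0.26 0 0 -3.8 1; 0.1 -3.95 -0.26 0 0 -3.8 1; 0.1 -3.95 -0.26 0 0 -3.8 1; 0.1 -3.95 -0.26 0 0 -3.8 1; 0.1 -3.95 -0.26 0 0 -3.8 1; 0.1 -3.95 -0.26 0 0 -3.8 1; 0.1 -3.95 -0.26 0 0 -3.8 1; 0.1 -3.95 -0.26 0 0 -3.8 1; 0 0 0 0 0 0 1"
}}

```text
time_s: 2.3
eef_pos: [0.4929, -0.3438, 0.3304]
eef_rot: [-0.001, 0.953, -0.304, 0.001]
wrist_force: [-0.2, 0.5, -0.8]
opening: 1.001
```

```bash
cat > snap.py <<'E'
import sys,pickle; from bench import ctrl; import cv2
def snap(tag,cam="wrist"):
    c=ctrl.camera(cam); o=ctrl.get_obs(); c["obs"]=o
    pickle.dump(c,open(f"{tag}.pkl","wb")); cv2.imwrite(f"pics/{tag}.png",c["color"]); return c,o
if __name__=="__main__":
    c,o=snap(*sys.argv[1:]); print(o["time_s"],o["eef_pos"],o["eef_rot"],o["wrist_force"],o["opening"])
E
python3 snap.py w1; python3 - <<'E'
from h import *; from bench import ctrl
plan(ctrl.get_obs(),[.53,-.005,.33,0],16,1,ramp=False)
E
```

```text
2.35 [ 0.49148359 -0.34552647  0.3301347 ] [ 3.59371796e-05  9.52203501e-01 -3.05464315e-01  2.09651950e-04] [-0.18393214  0.3342409   0.43484107] 0.9984248948755042
-0.5 -2.24 0 0 0 -2.2 1; -0.5 -2.23 0 0 0 -2.2 1; -0.5 -2.21 0 0 0 -2.3 1; -0.5 -2.2 0 0 0 -2.2 1; -0.49 -2.18 0 0 0 -2.2 1; -0.49 -2.16 0 0 0 -2.2 1; -0.48 -2.15 0 0 0 -2.3 1; -0.49 -2.13 0.01 0 0 -2.2 1; -0.48 -2.12 0 0 0 -2.2 1; -0.47 -2.1 0 0 0 -2.2 1; -0.48 -2.08 0 0 0 -2.3 1; -0.47 -2.07 0 0 0 -2.2 1; -0.47 -2.05 0 0 0 -2.2 1; -0.47 -2.03 0 0 0 -2.2 1; -0.47 -2.02 0 0 0 -2.2 1; -0.46 -2 0 0 0 -2.3 1
end [ 0.53  -0.005  0.33 ] 0.0005
```

View pics/w1.png

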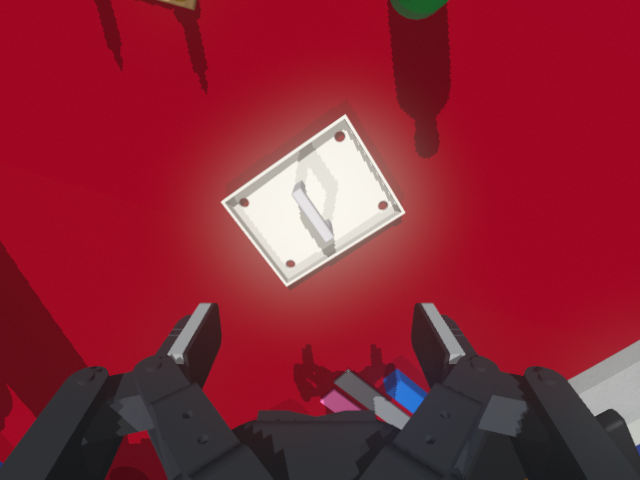

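White tray in the wrist view: rim corners at (347,116),(405,212),(287,287),(222,203), holes (340,136),(383,205),(291,264),(244,202), handle from (297,190) to (330,240). On to the stand.

>>> {"method": "move_arm", "body": {
  "rows": "-0.9 -4.4 0 0 0 -4.5 1; -0.9 -4.4 0 0 0 -4.5 1; -0.9 -4.3 0 0 0 -4.4 1; -0.9 -4.3 0 0 0 -4.4 1; -0.9 -4.2 0 0 0 -4.4 1; -0.9 -4.2 0 0 0 -4.4 1; -0.9 -4.1 0 0 0 -4.4 1; -0.9 -4 0 0 0 -4.4 1; 0 0 0 0 0 0 1; 0 0 0 0 0 0 1"
}}

```text
time_s: 3.35
eef_pos: [0.5405, -0.0106, 0.33]
eef_rot: [0.0, 1.0, -0.003, 0.0]
wrist_force: [0.1, 0.1, 0.3]
opening: 1.0
```

```bash
python3 snap.py s1; python3 - <<'E'
from h import *; from bench import ctrl
plan(ctrl.get_obs(),[.459,.336,.33,.551],10,1,ramp=False)
E
```

```text
3.4 [ 0.54069503 -0.01139829  0.32994926] [ 3.96150243e-04  9.99991197e-01 -4.17577621e-03  1.06344075e-04] [ 0.25152812 -0.44795622  0.51346089] 0.9990353245020931
0.21 -3.54 0 0 0 -3.2 1; 0.18 -3.57 -0.01 0 0 -3.2 1; 0.14 -3.58 0 0 0 -3.2 1; 0.1 -3.61 0 0 0 -3.2 1; 0.07 -3.62 -0.01 0 0 -3.2 1; 0.04 -3.64 0 0 0 -3.2 1; 0 -3.66 0 0 0 -3.2 1; -0.04 -3.68 -0.01 0 0 -3.2 1; -0.07 -3.7 0 0 0 -3.2 1; -0.11 -3.71 0 0 0 -3.2 1
end [0.459 0.336 0.33 ] 0.5502
```

View pics/s1.png

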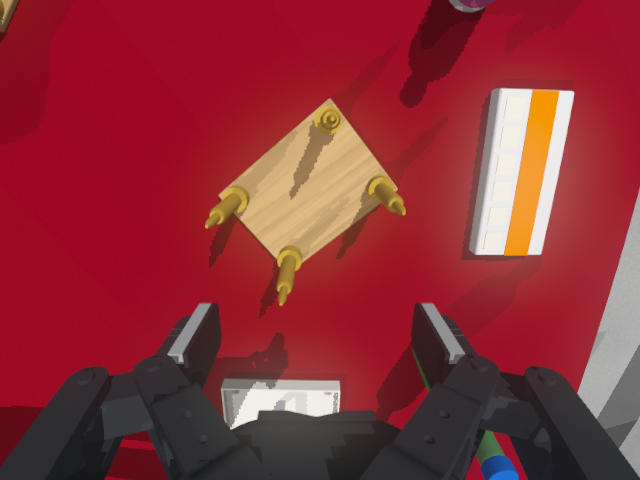

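Stand in the wrist view: tips at (331,119),(209,225),(282,301),(403,211), base corners (330,98),(219,195),(397,188). On to the lilac tray.

>>> {"method": "move_arm", "body": {
  "rows": "0.2 -3.6 0 0 0 -3.2 1; 0.2 -3.6 0 0 0 -3.2 1; 0.1 -3.6 0 0 0 -3.2 1; 0.1 -3.6 0 0 0 -3.2 1; 0.1 -3.6 0 0 0 -3.2 1; 0 -3.6 0 0 0 -3.2 1; 0 -3.7 0 0 0 -3.2 1; 0 -3.7 0 0 0 -3.2 1; -0.1 -3.7 0 0 0 -3.2 1; -0.1 -3.7 0 0 0 -3.2 1; 0 0 0 0 0 0 1; 0 0 0 0 0 0 1"
}}

```text
time_s: 4.6
eef_pos: [0.4591, 0.3369, 0.3297]
eef_rot: [0.0, 0.962, 0.272, -0.0]
wrist_force: [-0.4, -0.0, 0.6]
opening: 0.999
```

```bash
python3 snap.py l1; python3 - <<'E'
import cv2
def crop(t,b):
    im=cv2.imread(f"pics/{t}.png")[b[1]:b[3],b[0]:b[2]]; cv2.imwrite(f"pics/{t}_c.png",cv2.resize(im,None,fx=3,fy=3,interpolation=cv2.INTER_CUBIC))
crop("w1",(210,105,420,295)); crop("s1",(195,90,415,310)); crop("l1",(190,80,430,280))
E
```

```text
4.65 [0.45934019 0.33641816 0.32969941] [ 4.06376797e-04  9.62543351e-01  2.71127519e-01 -3.56591583e-05] [0.79572046 0.04142179 0.20900155] 1.00028691013271
```

View pics/l1.png

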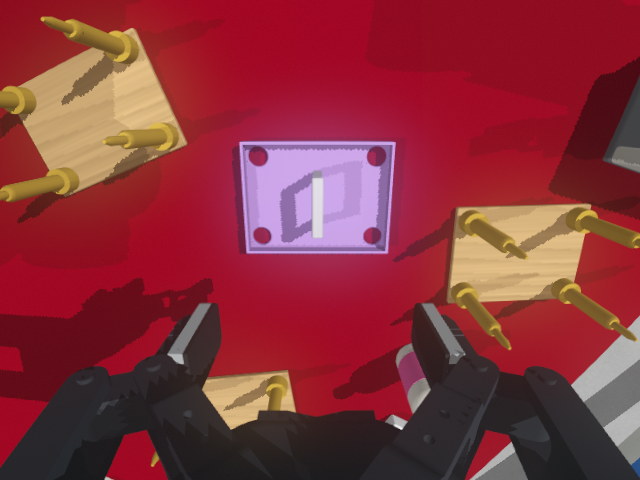

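View pics/s1_c.png

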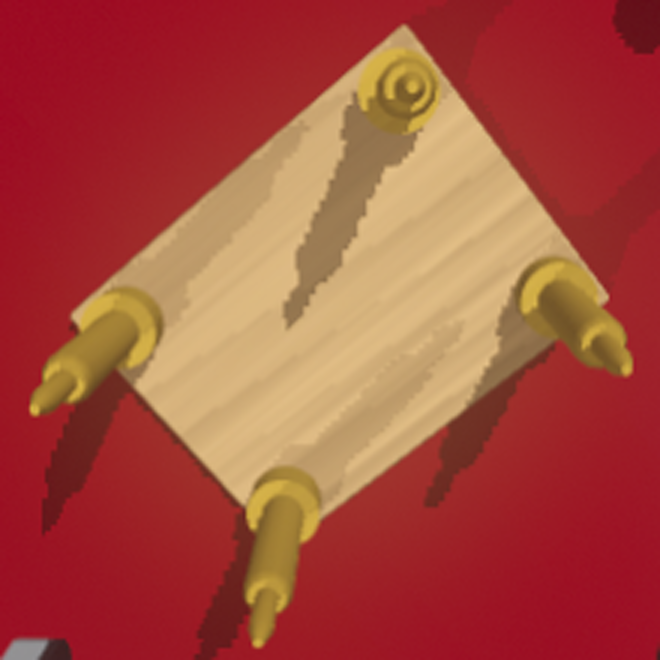

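View pics/w1_c.png

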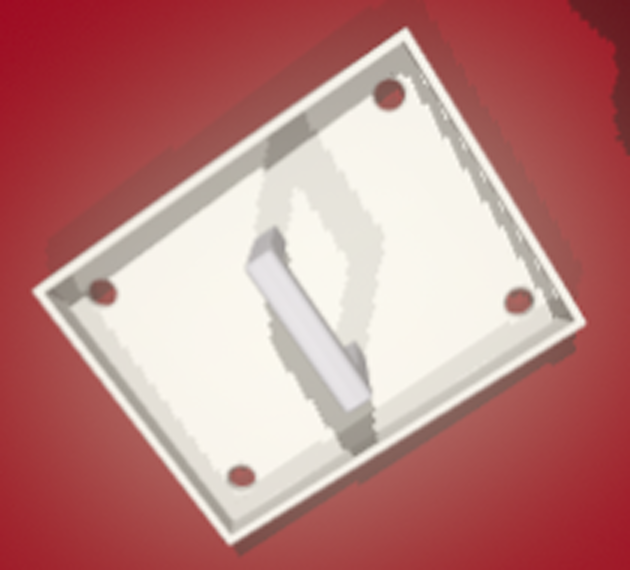

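View pics/l1_c.png

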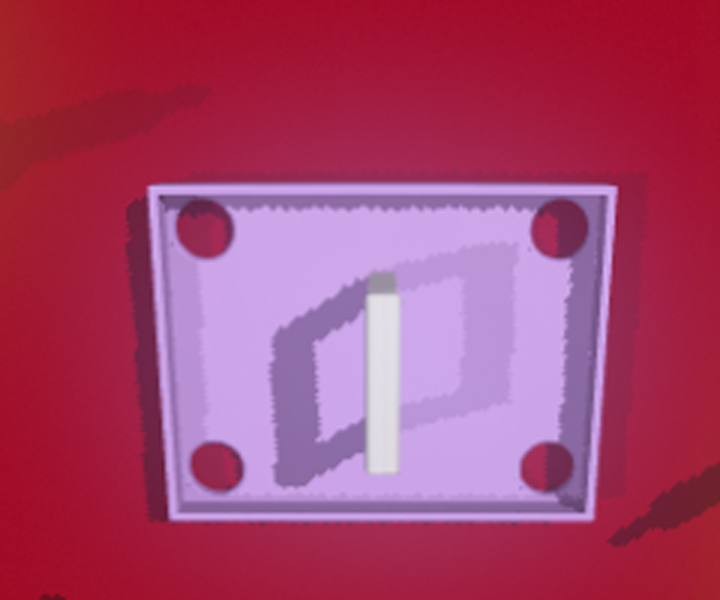

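```bash
cat > f2.py <<'E'
from f1 import *
def c3(b,pts): return np.array([[b[0]+(x+.5)/3-.5,b[1]+(y+.5)/3-.5] for x,y in pts])
L=lambda t:pickle.load(open(t+".pkl","rb"))
T=rect(.068,.048,.1265); B=rect(.085,.065,.008); RM=rect(.085,.065,.02); H=rect(.068,.048,.006)
def show(n,r): print(n,r[0].round(4),"rms",r[1].round(2)); print(r[2].reshape(-1,2).round(1).tolist())
if __name__=="__main__":
    c=L("l1");b=(190,80); show("lilac",auto([(c,RM,c3(b,[(150,187),(616,188),(593,519),(170,519)])),(c,H,c3(b,[(205,228),(559,228),(547,467),(217,467)]))],[.46,.33]))
    c=L("w1");b=(210,105); show("white",auto([(c,RM,c3(b,[(407,30),(585,322),(231,543),(36,291)])),(c,H,c3(b,[(389,94),(519,300),(241,477),(104,292)]))],[.49,-.35]))
    c=L("s1");b=(195,90); show("stand",auto([(c,T,c3(b,[(409,86),(37,411),(259,642),(628,373)])),(c,B,c3(b,[(405,25),(608,297),(72,320)]))],[.53,0]))
    print(phi(pose(L("l1")["obs"])[1]))
E
python3 f2.py
```

```text
lilac [0.4609 0.3383 0.5501] rms 0.47
[[0.3, -0.9], [0.1, 0.2], [-0.6, -0.8], [0.1, 0.1], [0.7, 0.4], [0.3, 0.5], [-0.5, 0.2], [-0.4, 0.4]]
white [ 0.4869 -0.3477 -0.0231] rms 0.55
[[-0.1, -1.1], [0.7, -0.1], [-1.1, -0.4], [-0.3, 0.3], [0.3, 0.0], [0.5, 0.6], [-0.6, 0.5], [0.3, 0.5]]
stand [ 0.5314 -0.0038  0.683 ] rms 0.84
[[0.9, 0.7], [-0.4, -1.4], [-0.3, 0.2], [0.3, 0.5], [-0.4, -0.6], [1.4, 0.6], [-1.7, -0.5]]
0.5491284037682254
```

>>> {"method": "move_arm", "body": {
  "rows": "0.1 0 4 0 0 0 1; 0.1 0 4.5 0 0 0 1; 0 0 4.5 0 0 0 1; 0 0 4 0 0 0 0.6; 0 0 3 0 0 0 0.5; 0 0 2 0 0 0 0.5; 0 0 0 0 0 0 0.5"
}}

```text
time_s: 5.35
eef_pos: [0.4592, 0.336, 0.1065]
eef_rot: [0.001, 0.963, 0.271, -0.003]
wrist_force: [0.5, 0.2, 0.0]
opening: 0.5
```

```bash
python3 snap.py l2; python3 -c "
from bench import ctrl;print(ctrl.pinch_z)"
```

```text
5.4 [0.46024801 0.33683226 0.10859641] [ 3.93656353e-04  9.62631690e-01  2.70808996e-01 -1.60053041e-03] [ 0.24726904 -0.25774929 -0.18621432] 0.5022584879701595
0.0539
```

View pics/l2.png

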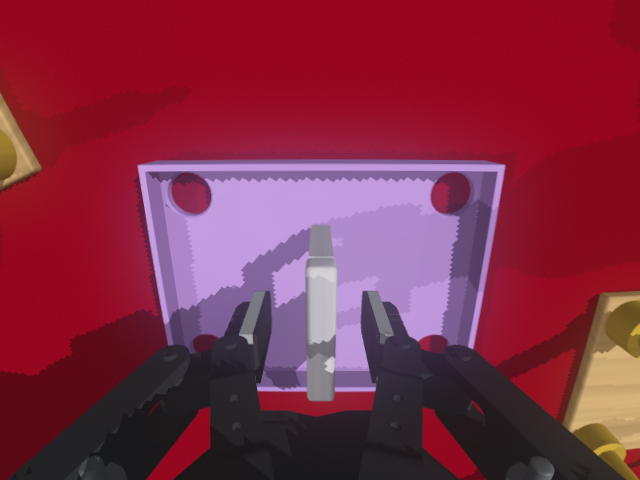

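>>> {"method": "move_arm", "body": {
  "rows": "0 0 0 0 0 0 0; 0 0 0 0 0 0 0; 0 0 0 0 0 0 0; 0 0 0 0 0 0 0; 0 0 0 0 0 0 0; 0 0 0 0 0 0 0; 0 0 0 0 0 0 0"
}}

```text
time_s: 6.1
eef_pos: [0.4613, 0.339, 0.1119]
eef_rot: [0.0, 0.962, 0.272, 0.002]
wrist_force: [0.5, -2.6, 7.2]
opening: 0.124
```

>>> {"method": "move_arm", "body": {
  "rows": "0 0 0 0 0 0 0; 0 0 0 0 0 0 0; 0 0 -0.3 0 0 0 0; 0 0 -0.7 0 0 0 0; 0 0 -1.5 0 0 0 0; 0 0 -3 0 0 0 0; 0 0 -3 0 0 0 0; 0 0 -3 0 0 0 0; 0 0 -3 0 0 0 0; 0 0 -2 0 0 0 0; 0 0 -1 0 0 0 0; 0 0 0 0 0 0 0; 0 0 0 0 0 0 0"
}}

```text
time_s: 7.4
eef_pos: [0.4594, 0.3386, 0.2841]
eef_rot: [0.0, 0.962, 0.272, -0.001]
wrist_force: [-0.4, -0.1, -2.2]
opening: 0.128
```

```bash
python3 snap.py l3; python3 - <<'E'
from h import *; from bench import ctrl
plan(ctrl.get_obs(),[.5308,-.004,.29,.681],16,0,ramp=True)
E
```

```text
7.45 [0.45918697 0.33851357 0.28344816] [ 1.76617278e-04  9.62207173e-01  2.72315474e-01 -1.26794807e-03] [-0.0766122   0.45506864 -2.89261281] 0.1220496896509776
-0.04 1.18 -0.02 0 0.1 -0.2 0; -0.08 1.35 -0.03 0 0 -0.3 0; -0.15 1.65 -0.03 0 0 -0.3 0; -0.27 2.04 -0.03 0 0 -0.5 0; -0.45 2.45 -0.05 0 0 -0.5 0; -0.68 2.81 -0.05 0 0 -0.6 0; -0.94 3.03 -0.06 0 0 -0.6 0; -1.21 3.09 -0.06 0 0 -0.7 0; -1.41 2.98 -0.06 0 0 -0.7 0; -1.54 2.71 -0.06 0 0 -0.7 0; -1.54 2.34 -0.05 0 0 -0.5 0; -1.42 1.92 -0.05 0 0 -0.6 0; -1.25 1.51 -0.03 0 0 -0.4 0; -1.04 1.16 -0.03 0 0 -0.3 0; -0.88 0.92 -0.03 0 0 -0.3 0; -0.78 0.77 -0.02 0 0 -0.2 0
end [ 0.5308 -0.004   0.29  ] 0.6808
```

View pics/l3.png

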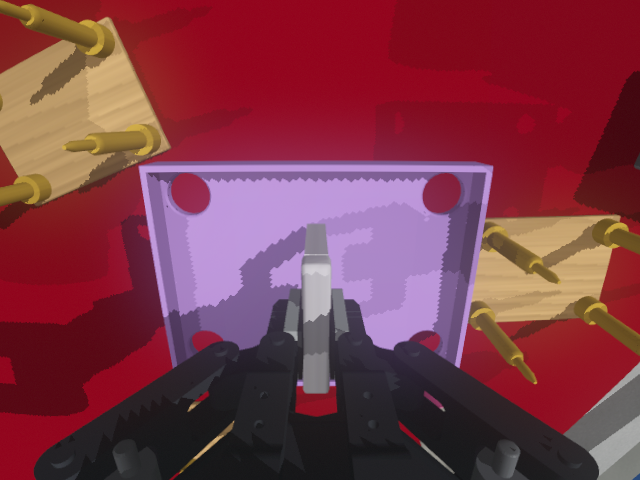

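Lilac tray is held centred: rim top corners (141,166),(491,166), holes (191,193),(441,194), bar x 303–330 between the pads.

>>> {"method": "move_arm", "body": {
  "rows": "-0.04 1.18 0 0 0 -0.2 0; -0.08 1.35 -0.05 0 0 -0.3 0; -0.15 1.65 -0.05 0 0 -0.3 0; -0.27 2.04 -0.05 0 0 -0.5 0; -0.45 2.45 -0.05 0 0 -0.5 0; -0.68 2.81 -0.05 0 0 -0.6 0; -0.94 3.03 -0.05 0 0 -0.6 0; -1.21 3.09 -0.05 0 0 -0.7 0; -1.41 2.98 -0.05 0 0 -0.7 0; -1.54 2.71 -0.05 0 0 -0.7 0; -1.54 2.34 -0.05 0 0 -0.5 0; -1.42 1.92 -0.05 0 0 -0.6 0; -1.25 1.51 -0.05 0 0 -0.4 0; -1.04 1.16 0 0 0 -0.3 0; -0.88 0.92 0 0 0 -0.3 0; -0.78 0.77 0 0 0 -0.2 0; 0 0 0 0 0 0 0; 0 0 0 0 0 0 0; 0 0 0 0 0 0 0"
}}

```text
time_s: 9.35
eef_pos: [0.5315, -0.0032, 0.2909]
eef_rot: [-0.0, 0.943, 0.334, 0.0]
wrist_force: [-0.2, 0.0, -2.9]
opening: 0.123
```

```bash
python3 snap.py l4; python3 snap.py l4s scene; python3 snap.py l4d side; python3 - <<'E'
import cv2
def crop(t,b,f=4):
    im=cv2.imread(f"pics/{t}.png")[b[1]:b[3],b[0]:b[2]]; cv2.imwrite(f"pics/{t}_c.png",cv2.resize(im,None,fx=f,fy=f,interpolation=cv2.INTER_CUBIC))
crop("l4s",(225,150,375,300)); crop("l4d",(245,140,395,290))
E
```

```text
9.4 [ 0.53150006 -0.00300285  0.29086902] [-8.25860197e-05  9.42471294e-01  3.34287080e-01  2.85369146e-05] [-0.36602993 -0.19686373 -3.04074859] 0.12448027777754453
9.45 [ 0.5314966  -0.00298268  0.29086399] [-1.06690761e-04  9.42460679e-01  3.34317000e-01  9.84859259e-06] [-0.22057374  0.23677964 -2.77824777] 0.12079902854912296
9.5 [ 0.53152752 -0.00301877  0.29089006] [-5.28538594e-05  9.42463273e-01  3.34309699e-01  3.37054183e-05] [ 0.30694108  0.49910632 -1.84827402] 0.12676005505275045
```

View pics/l4.png

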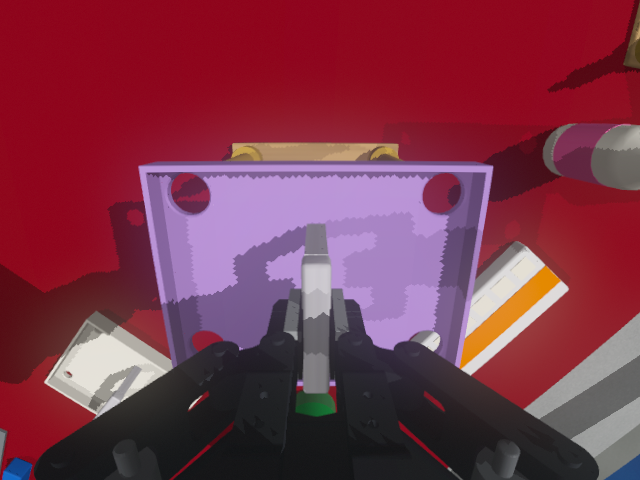

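View pics/l4s_c.png

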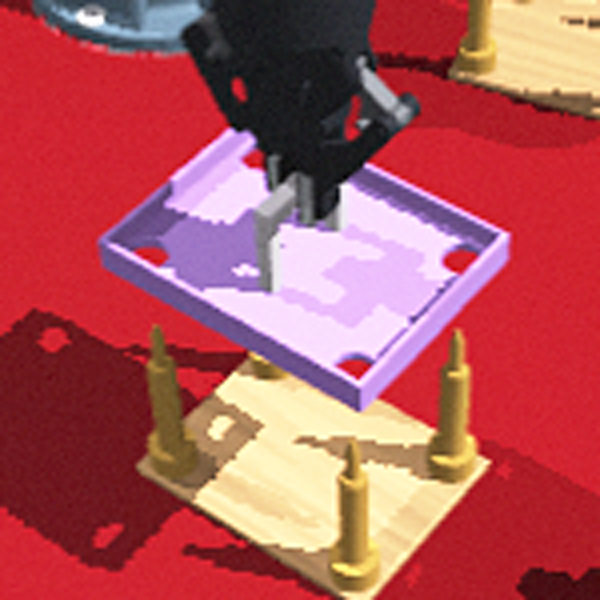

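View pics/l4d_c.png

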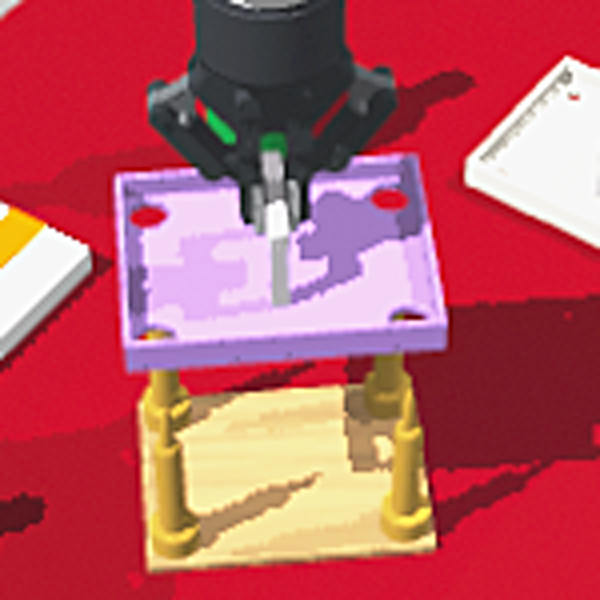

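```bash
cat > f3.py <<'E'
from f2 import *
def c4(b,pts): return np.array([[b[0]+(x+.5)/4-.5,b[1]+(y+.5)/4-.5] for x,y in pts])
def tfit(obs,p0):
    """p: x,y,z,yaw,rx,ry"""
    def f(p):
        r=[]
        for c,M,px in obs:
            W=(R.from_euler('z',p[3])*R.from_rotvec([p[4],p[5],0])).apply(M)+p[:3]
            r.append((proj(c,W)-px).ravel())
        return np.concatenate(r+[np.array(p[4:])*100])
    p=np.array(p0,float)
    s=least_squares(f,p,loss='soft_l1'); return s.x,f(s.x)[:-2].reshape(-1,2)
def tassign(c,M,px,p):
    W=R.from_euler('z',p[3]).apply(M)+p[:3]; d=np.linalg.norm(proj(c,W)[:,None]-px[None],axis=2); i,j=lsa(d); return (c,M[i],px[j])
RT=rect(.085,.065,.02); RB=rect(.085,.065,0); HH=rect(.068,.048,.006)
def st():
    S,D=C["scene"],C["side"]; Tt=rect(.068,.048,.1265); bs,bd=(245,195),(265,195)
    o=[(S,Tt,cp(bs,[(233,60),(96,182),(472,187),(342,322)])),(S,B,cp(bs,[(73,358),(514,352),(350,528)])),
      (D,Tt,cp(bd,[(97,77),(388,57),(108,237),(411,208)])),(D,B,cp(bd,[(85,432),(444,407),(75,226)]))]
    w=L("s1");b=(195,90); ow=[(w,Tt,c3(b,[(409,86),(37,411),(259,642),(628,373)])),(w,B,c3(b,[(405,25),(608,297),(72,320)]))]
    for n,q in [("scene",o[:2]),("side",o[2:]),("s+s",o),("wrist",ow),("all",o+ow)]: print("stand",n,auto(q,[.53,0])[0].round(4))
if __name__=="__main__":
    st()
    S,D,W=L("l4s"),L("l4d"),L("l4"); p,Rt=pose(W["obs"]); p0=np.r_[p[:2],p[2]-.11,phi(Rt)]
    bs,bd=(225,150),(245,140)
    oS=[(S,RT,c4(bs,[(103,238),(362,388),(508,236)])),(S,RB,c4(bs,[(103,262),(362,408),(508,256)]))]
    oD=[(D,RT,c4(bd,[(117,176),(417,156),(446,320),(126,350)])),(D,RB,c4(bd,[(128,368),(446,346)]))]
    oW=[(W,RT,np.array([(141,166),(491,166)])),(W,HH,np.array([(191,193),(441,194)]))]
    for n,o in [("scene",oS),("side",oD),("s+s",oS+oD),("wrist",oW),("all",oS+oD+oW)]:
        q,r=tfit([tassign(*a,p0) for a in o],np.r_[p0,0,0]); print(n,q.round(4),np.abs(r).max().round(1),"dxy tool",Rt.inv().apply(q[:3]-p).round(4))
E
python3 f3.py
```

```text
stand scene [ 0.5289 -0.0049  0.6767]
stand side [ 0.5301 -0.0046  0.6807]
stand s+s [ 0.5296 -0.0048  0.678 ]
stand wrist [ 0.5314 -0.0038  0.683 ]
stand all [ 0.5309 -0.0042  0.6814]
scene [ 5.257e-01 -3.000e-03  1.748e-01  6.795e-01  2.000e-04  2.900e-03] 1.0 dxy tool [-0.0046 -0.0037  0.1161]
side [ 0.5346 -0.0093  0.1721  0.6833  0.0012  0.0012] 1.1 dxy tool [-0.0016  0.0069  0.1188]
s+s [ 0.5303 -0.0039  0.1794  0.6799  0.0016  0.004 ] 1.1 dxy tool [-1.500e-03 -1.000e-04  1.115e-01]
wrist [ 5.325e-01 -2.900e-03  1.760e-01  6.811e-01  3.800e-03 -6.000e-04] 1.2 dxy tool [0.0008 0.0006 0.1149]
all [ 0.532  -0.0033  0.1775  0.6795 -0.0062 -0.0046] 2.9 dxy tool [0.0002 0.0006 0.1133]
```

>>> {"method": "move_arm", "body": {
  "rows": "-0.06 0 0.5 0 0 0 0; -0.06 0 1 0 0 0 0; 0 0 1.5 0 0 0 0; 0 0 1.5 0 0 0 0; 0 0 1 0 0 0 0; 0 0 1 0 0 0 0; 0 0 0.5 0 0 0 0; 0 0 0 0 0 0 0; 0 0 0 0 0 0 0"
}}

```text
time_s: 10.4
eef_pos: [0.5309, -0.0045, 0.2213]
eef_rot: [0.0, 0.943, 0.334, 0.0]
wrist_force: [0.9, -0.7, -2.1]
opening: 0.125
```

```bash
python3 snap.py l5; python3 snap.py l5s scene; python3 snap.py l5d side; python3 - <<'E'
import cv2
def crop(t,b,f=4):
    im=cv2.imread(f"pics/{t}.png")[b[1]:b[3],b[0]:b[2]]; cv2.imwrite(f"pics/{t}_c.png",cv2.resize(im,None,fx=f,fy=f,interpolation=cv2.INTER_CUBIC))
crop("l5s",(225,165,375,315)); crop("l5d",(245,160,395,310))
E
```

```text
10.45 [ 0.53100838 -0.00452883  0.22151772] [3.13715476e-04 9.42628547e-01 3.33842900e-01 4.92807628e-04] [-0.44471942 -1.07629895 -3.2960174 ] 0.12666917931540686
10.5 [ 0.53100712 -0.00452242  0.22158839] [3.48481568e-04 9.42629854e-01 3.33839073e-01 5.57061437e-04] [-0.05162153 -0.57002458 -2.67603648] 0.12434922197650776
10.55 [ 0.53099604 -0.00451227  0.22161353] [3.79744978e-04 9.42625903e-01 3.33850158e-01 5.77641516e-04] [-0.35673538 -0.95197922 -3.93761637] 0.12595982408228518
```

View pics/l5.png

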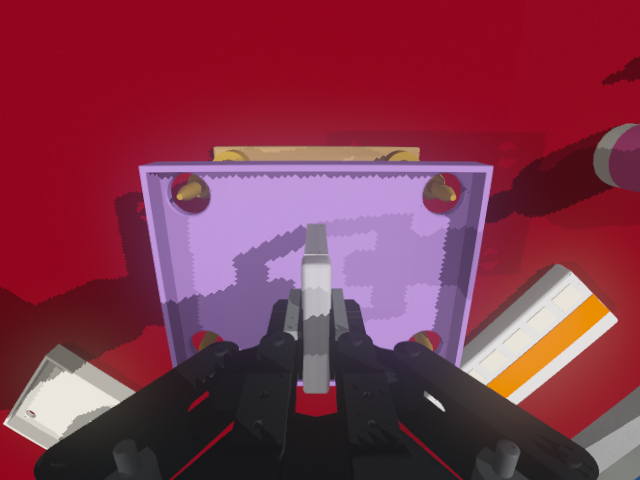

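View pics/l5s_c.png

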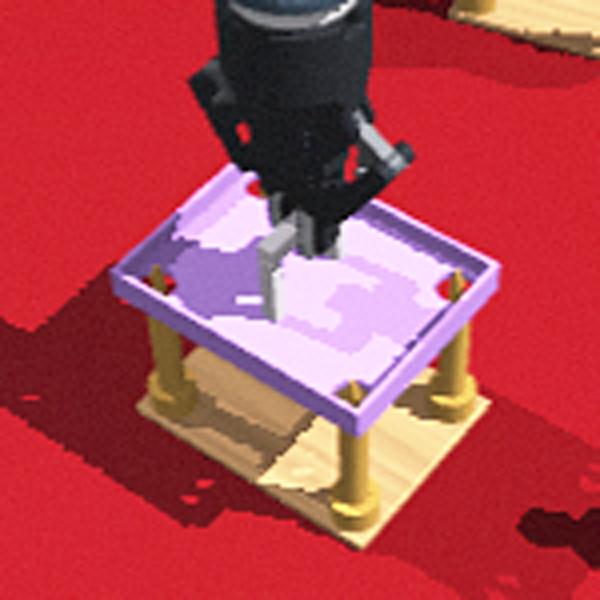

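View pics/l5d_c.png

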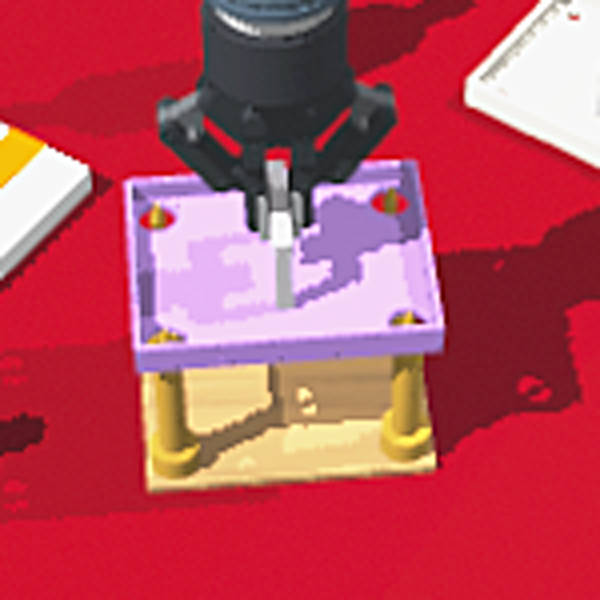

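>>> {"method": "move_arm", "body": {
  "rows": "0 0 0.5 0 0 0 0; 0 0 1 0 0 0 0; 0 0 1.2 0 0 0 0; 0 0 1.3 0 0 0 0; 0 0 1.2 0 0 0 0; 0 0 1 0 0 0 0; 0 0 0.8 0 0 0 0; 0 0 0.4 0 0 0 0; 0 0 0 0 0 0 0; 0 0 0 0 0 0 0"
}}

```text
time_s: 11.55
eef_pos: [0.5309, -0.0045, 0.1472]
eef_rot: [0.0, 0.943, 0.334, 0.0]
wrist_force: [-0.0, -0.5, -2.1]
opening: 0.125
```

>>> {"method": "move_arm", "body": {
  "rows": "0 0 0.2 0 0 0 0; 0 0 0.2 0 0 0 0; 0 0 0.2 0 0 0 0; 0 0 0 0 0 0 0"
}}

```text
time_s: 11.95
eef_pos: [0.5304, -0.0044, 0.1406]
eef_rot: [-0.0, 0.943, 0.334, -0.0]
wrist_force: [-0.9, -1.0, -3.4]
opening: 0.127
```

>>> {"method": "move_arm", "body": {
  "rows": "0 0 0.1 0 0 0 0; 0 0 0.1 0 0 0 0; 0 0 0 0 0 0 0"
}}

```text
time_s: 12.25
eef_pos: [0.5305, -0.0044, 0.1388]
eef_rot: [-0.0, 0.943, 0.334, -0.0]
wrist_force: [-0.4, 0.8, -4.0]
opening: 0.126
```

>>> {"method": "move_arm", "body": {
  "rows": "0 0 0.1 0 0 0 0; 0 0 0.1 0 0 0 0; 0 0 0 0 0 0 0"
}}

```text
time_s: 12.55
eef_pos: [0.5306, -0.0044, 0.1369]
eef_rot: [0.0, 0.943, 0.334, 0.0]
wrist_force: [-0.3, -0.0, -2.8]
opening: 0.125
```

>>> {"method": "move_arm", "body": {
  "rows": "0 0 0.1 0 0 0 0; 0 0 0.1 0 0 0 0; 0 0 0 0 0 0 0"
}}

```text
time_s: 12.85
eef_pos: [0.5307, -0.0044, 0.1368]
eef_rot: [0.0, 0.943, 0.334, -0.0]
wrist_force: [-9.0, 1.0, 15.5]
opening: 0.124
```

```bash
python3 snap.py l6;  python3 snap.py l6d side; python3 - <<'E'
import cv2
def crop(t,b,f=4):
    im=cv2.imread(f"pics/{t}.png")[b[1]:b[3],b[0]:b[2]]; cv2.imwrite(f"pics/{t}_c.png",cv2.resize(im,None,fx=f,fy=f,interpolation=cv2.INTER_CUBIC))
crop("l6d",(245,160,395,310))
E
```

```text
12.9 [ 0.53072576 -0.00443872  0.13681223] [ 1.05611725e-04  9.42577293e-01  3.33988058e-01 -1.14188073e-04] [-7.71353821  1.77966262 15.10022719] 0.1275158380401836
12.95 [ 0.53069685 -0.0044297   0.13678431] [ 1.07303779e-04  9.42569785e-01  3.34009238e-01 -1.30511829e-04] [-8.3691381   1.96417667 15.95994129] 0.12695521958982117
```

View pics/l6d_c.png

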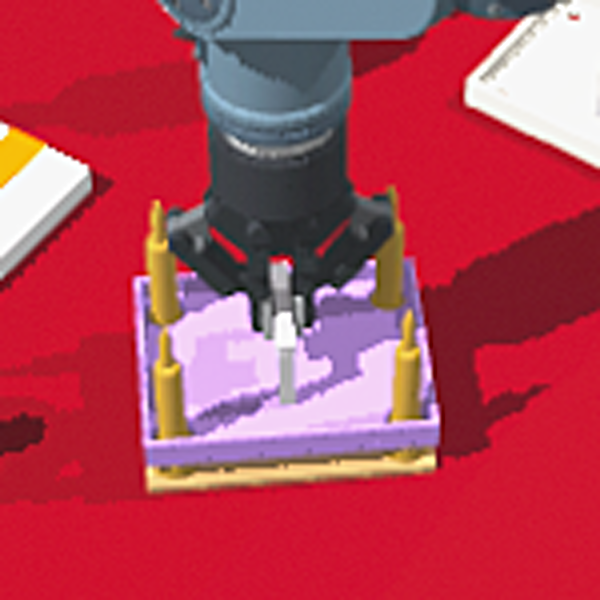

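View pics/l6.png

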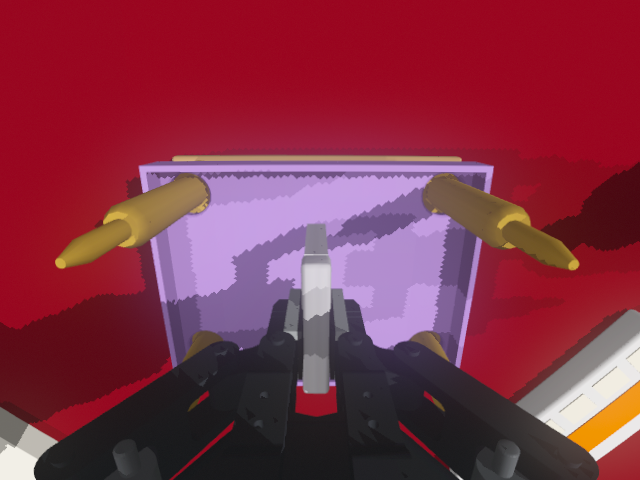

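>>> {"method": "move_arm", "body": {
  "rows": "0 0 -0.1 0 0 0 0.15; 0 0 0 0 0 0 0.3; 0 0 0 0 0 0 0.5; 0 0 0 0 0 0 0.5; 0 0 0 0 0 0 0.5; 0 0 0 0 0 0 0.5"
}}

```text
time_s: 13.55
eef_pos: [0.5305, -0.0044, 0.1357]
eef_rot: [-0.0, 0.943, 0.334, -0.0]
wrist_force: [0.1, 0.3, 0.0]
opening: 0.502
```

```bash
python3 snap.py l7;  python3 - <<'E'
from h import *; from bench import ctrl
plan(ctrl.get_obs(),[.487,-.3478,.28,-.022],10,0.6,polar=True)
E
```

```text
13.6 [ 0.53051046 -0.00442144  0.13574308] [-6.03118277e-05  9.42635474e-01  3.33823828e-01 -1.07783419e-04] [-0.17130843  0.20945694  0.37976196] 0.5014825643439731
-0.85 1.55 -0.77 0 0 2.1 0.6; -1.15 2.09 -1.02 0 0 2.9 0.6; -1.64 2.96 -1.45 0 0 4 0.6; -2.16 3.87 -1.86 0 0 5.2 0.6; -2.48 4.47 -2.11 0 0 5.9 0.6; -2.49 4.58 -2.12 0 0 5.9 0.6; -2.15 4.12 -1.86 0 0 5.2 0.6; -1.63 3.27 -1.44 0 0 4.1 0.6; -1.13 2.36 -1.03 0 0 2.8 0.6; -0.83 1.8 -0.77 0 0 2.2 0.6
end [ 0.487  -0.3478  0.28  ] -0.0227
```

View pics/l7.png

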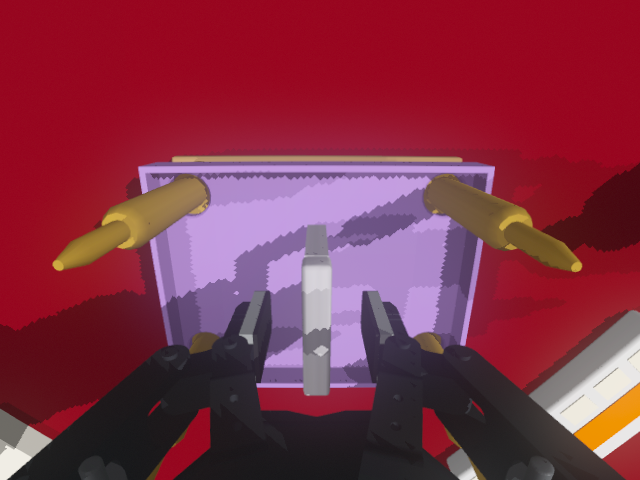

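>>> {"method": "move_arm", "body": {
  "rows": "0 0 -1 0 0 0 0.5; 0 0 -3 0 0 0 0.5; 0 0 -4 0 0 0 0.5; 0 0 -4 0 0 0 0.5; 0 0 -3 0 0 0 0.5; -1 1.8 0 0 0 3 0.5; -1.5 2.8 0 0 0 4 0.5; -2 3.4 0 0 0 4.5 0.5; -2 3.5 0 0 0 4.5 0.5; -2 3.5 0 0 0 4.5 0.5; -2 3.5 0 0 0 4.5 0.5; -2 3.5 0 0 0 4.5 0.5; -1.5 3.2 0 0 0 4 0.5; -1.5 3 0 0 0 3.8 0.5; -1 2.6 0 0 0 3 0.5; 0 0 0 0 0 0 0.5; 0 0 0 0 0 0 0.5"
}}

```text
time_s: 15.3
eef_pos: [0.4834, -0.3462, 0.2863]
eef_rot: [-0.0, 1.0, -0.012, 0.0]
wrist_force: [0.3, -0.3, 0.0]
opening: 0.501
```

```bash
python3 snap.py w2;  python3 - <<'E'
from h import *; from bench import ctrl
o=ctrl.get_obs(); plan(o,[.487,-.3478,.2857,-.022],2,0.5,polar=False,ramp=False)
import cv2
im=cv2.imread("pics/w2.png"); cv2.imwrite("pics/w2_c.png",cv2.resize(im[80:300,180:460],None,fx=2.8,fy=2.8))
E
```

```text
15.35 [ 0.48368289 -0.34544015  0.28622005] [-1.80893999e-04  9.99938140e-01 -1.11207355e-02  1.15931452e-04] [ 0.07196406  0.21668789 -0.27710237] 0.5047489286224026
0.17 0.11 0.03 0 0 0 0.5; 0.17 0.12 0.02 0 0 0 0.5
end [ 0.487  -0.3478  0.2857] -0.0222
```

View pics/w2.png

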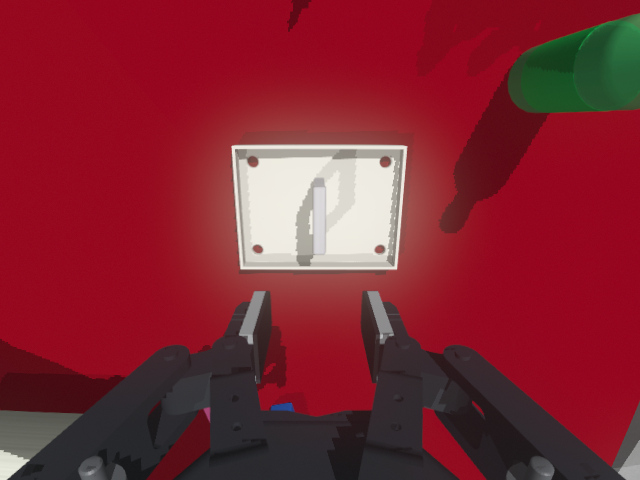

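White tray under the tool: rim corners (233,147),(406,147),(397,269),(241,269), holes (253,162),(385,162),(380,249),(258,249).

```bash
python3 - <<'E'
from f2 import *
c=L("w2"); r=auto([(c,RM,np.array([(233,147),(406,147),(397,269),(241,269)],float)),(c,H,np.array([(253,162),(385,162),(380,249),(258,249)],float))],[.487,-.348]); show("white",r)
p,Rt=pose(c["obs"]); d=Rt.inv().apply(np.r_[r[0][:2],p[2]]-p); print(d, np.degrees(r[0][2]-phi(Rt)))
E
```

```text
white [ 0.4873 -0.3477 -0.0221] rms 0.75
[[1.1, -1.1], [0.2, 0.2], [-1.4, -1.1], [-0.2, 0.3], [0.8, 0.1], [0.2, 1.0], [-0.4, 0.1], [-0.4, 1.1]]
[3.67506766e-03 2.14935915e-03 5.41667367e-08] 0.008742684105945578
```

>>> {"method": "move_arm", "body": {
  "rows": "0.2 0.1 2 0 0 0 0.5; 0.17 0.1 4 0 0 0 0.5; 0 0 4 0 0 0 0.5; 0 0 3.5 0 0 0 0.4; 0 0 2.5 0 0 0 0.4; 0 0 1.6 0 0 0 0.4; 0 0 0 0 0 0 0.4; 0 0 0 0 0 0 0; 0 0 0 0 0 0 0; 0 0 0 0 0 0 0; 0 0 0 0 0 0 0; 0 0 0 0 0 0 0; 0 0 0 0 0 0 0; 0 0 0 0 0 0 0"
}}

```text
time_s: 16.75
eef_pos: [0.4882, -0.3486, 0.1118]
eef_rot: [0.001, 1.0, -0.011, 0.001]
wrist_force: [-0.2, 2.7, 7.3]
opening: 0.124
```

>>> {"method": "move_arm", "body": {
  "rows": "0 0 -0.3 0 0 0 0; 0 0 -0.7 0 0 0 0; 0 0 -1.5 0 0 0 0; 0 0 -3 0 0 0 0; 0 0 -4 0 0 0 0; 0 0 -4 0 0 0 0; 0 0 -3 0 0 0 0; 0 0 -2 0 0 0 0; 0 0 -1 0 0 0 0; 0 0 0 0 0 0 0; 0 0 0 0 0 0 0"
}}

```text
time_s: 17.85
eef_pos: [0.4869, -0.3476, 0.304]
eef_rot: [-0.001, 1.0, -0.011, -0.001]
wrist_force: [0.5, 0.5, -3.5]
opening: 0.123
```

```bash
python3 snap.py w3;  python3 - <<'E'
from h import *; from bench import ctrl
plan(ctrl.get_obs(),[.5305,-.0044,.305,.6809],18,0,ramp=True)
E
```

```text
17.9 [ 0.4867078  -0.34744082  0.30328303] [-9.92268916e-04  9.99934588e-01 -1.13536537e-02 -9.63800287e-04] [-0.16453998 -0.06307586 -2.92449681] 0.1246306844608344
0.42 -0.97 0 -0.1 0.1 -1.1 0; 0.46 -1.07 -0.01 0 0 -1.3 0; 0.55 -1.28 -0.01 0 0 -1.5 0; 0.67 -1.56 0 0 0 -1.9 0; 0.8 -1.86 -0.01 0 0 -2.2 0; 0.94 -2.16 -0.01 0 0 -2.7 0; 1.05 -2.42 -0.02 0 0 -2.9 0; 1.14 -2.59 -0.01 0 0 -3.2 0; 1.19 -2.68 -0.01 0 0 -3.4 0; 1.19 -2.64 -0.02 0 0 -3.3 0; 1.15 -2.5 -0.01 0 0 -3.2 0; 1.07 -2.28 -0.01 0 0 -3 0; 0.96 -2 -0.01 0 0 -2.6 0; 0.82 -1.69 -0.01 0 0 -2.2 0; 0.69 -1.39 -0.01 0 0 -1.9 0; 0.57 -1.13 0 0 0 -1.5 0; 0.47 -0.94 -0.01 0 0 -1.3 0; 0.43 -0.84 0 0 0 -1.1 0
end [ 0.5305 -0.0044  0.305 ] 0.6807
```

View pics/w3.png

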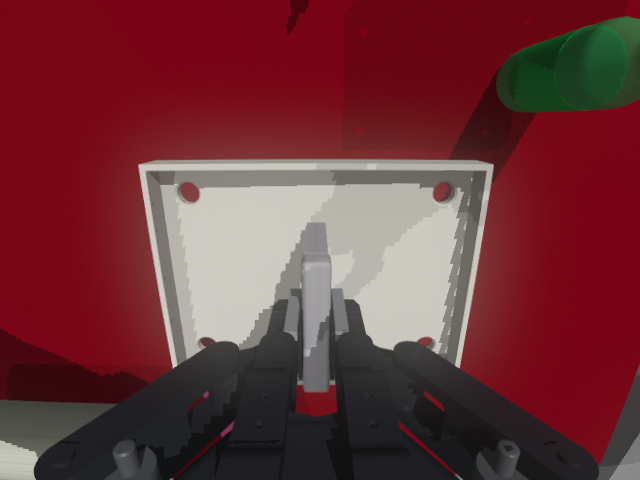

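>>> {"method": "move_arm", "body": {
  "rows": "0.42 -0.97 0 0 0 -1.1 0; 0.46 -1.07 0 0 0 -1.3 0; 0.55 -1.28 0 0 0 -1.5 0; 0.67 -1.56 0 0 0 -1.9 0; 0.8 -1.86 0 0 0 -2.2 0; 0.94 -2.16 0 0 0 -2.7 0; 1.05 -2.42 0 0 0 -2.9 0; 1.14 -2.59 0 0 0 -3.2 0; 1.19 -2.68 0 0 0 -3.4 0; 1.19 -2.64 0 0 0 -3.3 0; 1.15 -2.5 0 0 0 -3.2 0; 1.07 -2.28 0 0 0 -3 0; 0.96 -2 0 0 0 -2.6 0; 0.82 -1.69 0 0 0 -2.2 0; 0.69 -1.39 0 0 0 -1.9 0; 0.57 -1.13 0 0 0 -1.5 0; 0.47 -0.94 0 0 0 -1.3 0; 0.43 -0.84 0 0 0 -1.1 0; 0 0 0 0 0 0 0; 0 0 0 0 0 0 0"
}}

```text
time_s: 19.9
eef_pos: [0.5311, -0.0051, 0.3049]
eef_rot: [0.0, 0.943, 0.334, 0.0]
wrist_force: [-0.3, 0.1, -2.1]
opening: 0.132
```

```bash
python3 snap.py w4; python3 snap.py w4s scene; python3 snap.py w4d side; python3 - <<'E'
import cv2
def crop(t,b,f=4):
    im=cv2.imread(f"pics/{t}.png")[b[1]:b[3],b[0]:b[2]]; cv2.imwrite(f"pics/{t}_c.png",cv2.resize(im,None,fx=f,fy=f,interpolation=cv2.INTER_CUBIC))
crop("w4s",(225,140,375,290)); crop("w4d",(245,130,395,280))
E
```

```text
19.95 [ 0.53111074 -0.00535171  0.30489896] [ 1.60838003e-04  9.42736108e-01  3.33539510e-01 -1.03436155e-06] [ 0.14866271  0.61254138 -2.77671546] 0.12826837132538965
20.0 [ 0.53114179 -0.00549596  0.3049127 ] [1.41051868e-04 9.42783912e-01 3.33404371e-01 2.90512201e-05] [-0.13279611 -0.28769583 -2.13476195] 0.12351554546548746
20.05 [ 0.53110757 -0.00553681  0.30487417] [ 1.07742788e-04  9.42799812e-01  3.33359419e-01 -1.73137609e-05] [-0.15427536 -1.15453771 -2.48912236] 0.12916192907381352
```

View pics/w4s_c.png

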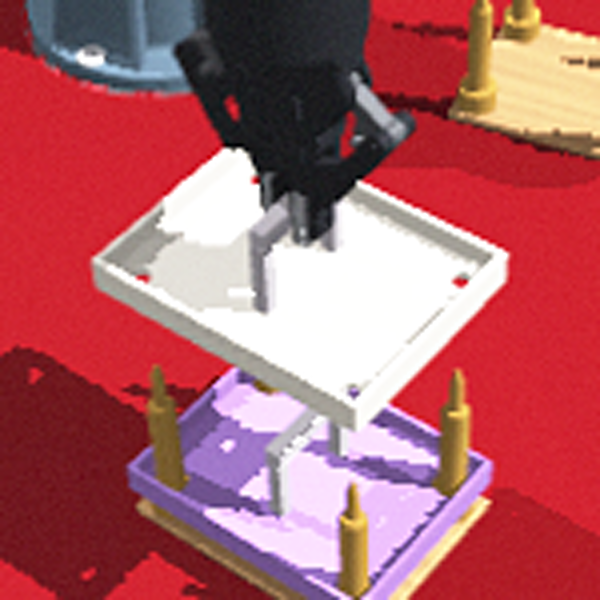

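View pics/w4d_c.png

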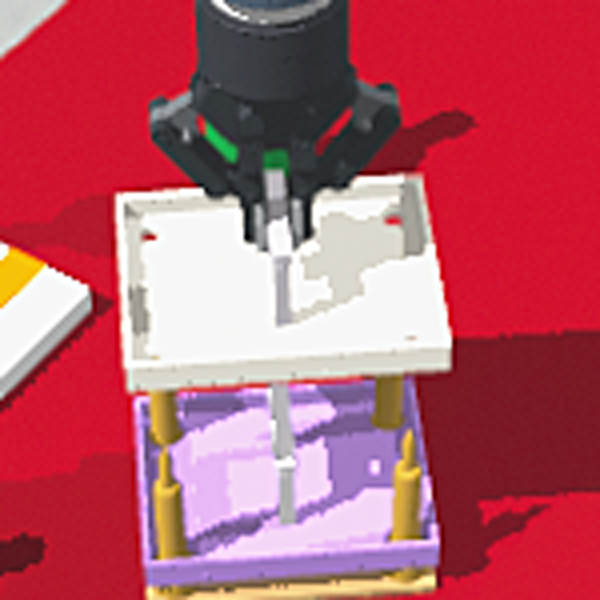

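View pics/w4.png

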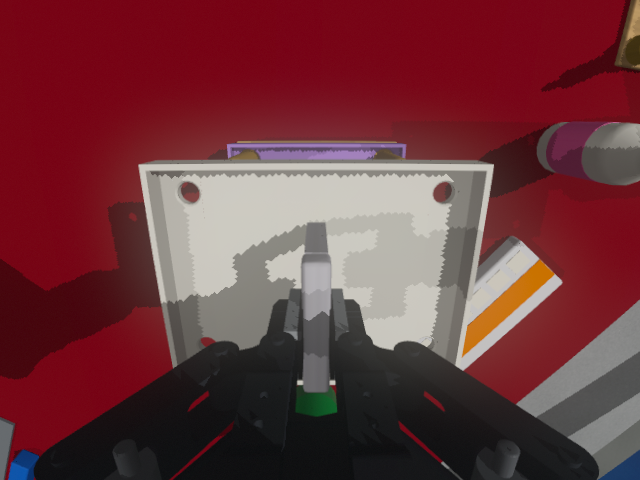

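```bash
cat > f4.py <<'E'
from f3 import *
S,D,W=L("w4s"),L("w4d"),L("w4"); p,Rt=pose(W["obs"]); p0=np.r_[p[:2],p[2]-.1107,phi(Rt)]
bs,bd=(225,140),(245,130)
oS=[(S,RT,c4(bs,[(95,262),(357,404),(508,258)])),(S,RB,c4(bs,[(95,285),(357,425),(508,280)]))]
oD=[(D,RT,c4(bd,[(117,193),(422,175),(451,345),(127,368)])),(D,RB,c4(bd,[(129,388),(451,366)]))]
oW=[(W,RT,np.array([(141,165),(491,165)])),(W,HH,np.array([(189.5,192),(443,192)]))]
for n,o in [("s+s",oS+oD),("wrist",oW)]:
    q,r=tfit([tassign(*a,p0) for a in o],np.r_[p0,0,0]); print(n,q.round(4),np.abs(r).max().round(1),"tool",Rt.inv().apply(q[:3]-p).round(4))
for t in ["l6","l7"]:
    c=L(t); pt=np.array([(60,264),(574,265)] if t=="l6" else [(58,266),(577,267)],float)
    Tt=rect(.068,.048,.1265); P,Rr=pose(c["obs"])
    pr=proj(c,R.from_euler('z',.681).apply(Tt)+[.5305,-.0042,0]); idx=[np.argmin(np.linalg.norm(pr-u,axis=1)) for u in pt]
    s,r=fit([(c,Tt[idx],pt)],[.53,-.004,.681]); print(t,s.round(4),r.round(1),"tool",Rr.inv().apply(np.r_[s[:2],0]-P).round(4))
E
python3 f4.py
```

```text
s+s [ 0.5299 -0.0058  0.1934  0.6784 -0.0031 -0.0025] 1.9 tool [-0.0013 -0.0004  0.1115]
wrist [ 5.318e-01 -4.400e-03  1.904e-01  6.817e-01  4.100e-03  1.000e-04] 0.8 tool [ 0.0012 -0.0004  0.1145]
l6 [ 0.5313 -0.0035  0.6799] [ 2.3 -0.2 -2.3 -0.2] tool [ 0.0011 -0.0004  0.1368]
l7 [ 0.5314 -0.0035  0.6794] [ 2.2 -0.2 -2.2 -0.3] tool [ 0.0013 -0.0002  0.1357]
```

>>> {"method": "move_arm", "body": {
  "rows": "0.03 -0.06 0.5 0 0 0 0; 0 -0.06 1 0 0 0 0; 0 0 1.5 0 0 0 0; 0 0 1.5 0 0 0 0; 0 0 1.2 0 0 0 0; 0 0 0.8 0 0 0 0; 0 0 0.5 0 0 0 0; 0 0 0.2 0 0 0 0; 0 0 0 0 0 0 0; 0 0 0 0 0 0 0; 0 0 0 0 0 0 0"
}}

```text
time_s: 21.15
eef_pos: [0.5308, -0.0038, 0.2335]
eef_rot: [0.0, 0.943, 0.334, 0.0]
wrist_force: [0.4, -0.5, -1.0]
opening: 0.126
```

```bash
python3 snap.py w5; python3 snap.py w5d side; python3 - <<'E'
import cv2
def crop(t,b,f=4):
    im=cv2.imread(f"pics/{t}.png")[b[1]:b[3],b[0]:b[2]]; return cv2.resize(im,None,fx=f,fy=f,interpolation=cv2.INTER_CUBIC)
cv2.imwrite("pics/w5d_c.png",crop("w5d",(245,150,395,300)))
import numpy as np
a=crop("w5",(160,165,220,220),6);b=crop("w5",(415,165,475,220),6); cv2.imwrite("pics/w5_c.png",np.hstack([a,b]))
E
```

```text
21.2 [ 0.53076311 -0.0038398   0.23342695] [2.75253024e-04 9.42634849e-01 3.33825203e-01 4.46973961e-04] [-0.34980427  0.26400599 -1.60198988] 0.12624994646393597
21.25 [ 0.53068734 -0.00382088  0.23335011] [2.26650757e-04 9.42633981e-01 3.33827802e-01 3.53522660e-04] [ 0.08030196  0.49774223 -1.80253102] 0.12318185306967702
```

View pics/w5_c.png

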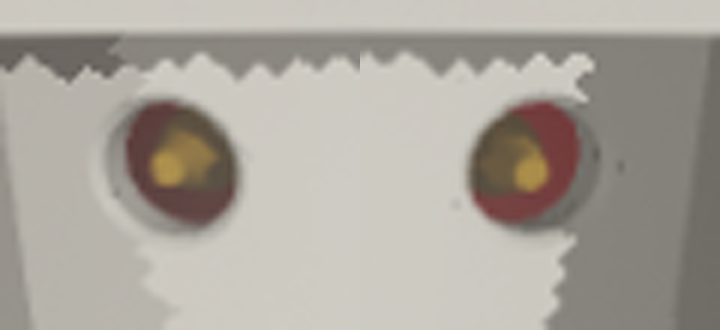

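View pics/w5d_c.png

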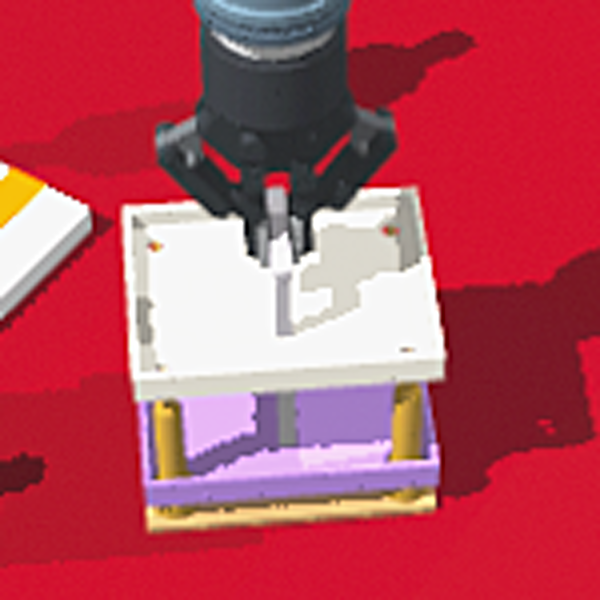

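Tips sit centred in the front holes (offset <0.5 mm), so lower on slowly.

>>> {"method": "move_arm", "body": {
  "rows": "0 0.04 0.2 0 0 0 0; 0 0 0.4 0 0 0 0; 0 0 0.4 0 0 0 0; 0 0 0.4 0 0 0 0; 0 0 0.4 0 0 0 0; 0 0 0.2 0 0 0 0; 0 0 0 0 0 0 0; 0 0 0 0 0 0 0"
}}

```text
time_s: 22.05
eef_pos: [0.5308, -0.0041, 0.2129]
eef_rot: [0.0, 0.943, 0.334, -0.0]
wrist_force: [0.2, -0.7, -1.6]
opening: 0.124
```

>>> {"method": "move_arm", "body": {
  "rows": "0 0 0.1 0 0 0 0; 0 0 0.1 0 0 0 0; 0 0 0 0 0 0 0"
}}

```text
time_s: 22.35
eef_pos: [0.5307, -0.0041, 0.2108]
eef_rot: [-0.0, 0.943, 0.334, -0.0]
wrist_force: [1.0, -0.3, -1.3]
opening: 0.128
```

>>> {"method": "move_arm", "body": {
  "rows": "0 0 0.1 0 0 0 0; 0 0 0.1 0 0 0 0; 0 0 0 0 0 0 0"
}}

```text
time_s: 22.65
eef_pos: [0.5308, -0.0041, 0.2089]
eef_rot: [0.0, 0.943, 0.334, 0.0]
wrist_force: [-0.1, -0.6, -2.8]
opening: 0.126
```

>>> {"method": "move_arm", "body": {
  "rows": "0 0 0.1 0 0 0 0; 0 0 0 0 0 0 0; 0 0 0 0 0 0 0"
}}

```text
time_s: 22.95
eef_pos: [0.5308, -0.0041, 0.2087]
eef_rot: [0.0, 0.943, 0.334, 0.0]
wrist_force: [-3.6, 0.6, 5.1]
opening: 0.125
```

>>> {"method": "move_arm", "body": {
  "rows": "0 0 0.1 0 0 0 0; 0 0 0 0 0 0 0; 0 0 0 0 0 0 0"
}}

```text
time_s: 23.25
eef_pos: [0.5309, -0.0041, 0.2086]
eef_rot: [0.0, 0.943, 0.334, 0.0]
wrist_force: [-7.9, 1.4, 11.9]
opening: 0.126
```

Contact 71.8 mm above the lilac contact height (expected 72), so it is home. Release.

>>> {"method": "move_arm", "body": {
  "rows": "0 0 -0.15 0 0 0 0; 0 0 0 0 0 0 0.15; 0 0 0 0 0 0 0.3; 0 0 0 0 0 0 0.5; 0 0 0 0 0 0 0.5; 0 0 0 0 0 0 0.5; 0 0 0 0 0 0 0.5"
}}

```text
time_s: 23.95
eef_pos: [0.5307, -0.0041, 0.2083]
eef_rot: [-0.0, 0.943, 0.334, -0.0]
wrist_force: [-0.4, -0.4, -0.1]
opening: 0.5
```

>>> {"method": "move_arm", "body": {
  "rows": "0 0 -0.5 0 0 0 0.5; 0 0 -2 0 0 0 0.5; 0 0 -3 0 0 0 0.5; 0 0 -3 0 0 0 0.5; 0 0 -3 0 0 0 0.5; -4 0 -1 0 0 0 0.5; -4 0 0 0 0 0 0.5; -4 0 0 0 0 0 0.5; 0 0 0 0 0 0 0.5; 0 0 0 0 0 0 0.5"
}}

```text
time_s: 24.95
eef_pos: [0.4373, -0.0801, 0.3341]
eef_rot: [0.0, 0.943, 0.333, 0.001]
wrist_force: [0.2, -0.0, -0.5]
opening: 0.499
```

```bash
python3 snap.py e1; python3 snap.py e1s scene; python3 snap.py e1d side; python3 - <<'E'
import cv2
def crop(t,b,f=4):
    im=cv2.imread(f"pics/{t}.png")[b[1]:b[3],b[0]:b[2]]; cv2.imwrite(f"pics/{t}_c.png",cv2.resize(im,None,fx=f,fy=f,interpolation=cv2.INTER_CUBIC))
crop("e1s",(225,165,375,315)); crop("e1d",(245,160,395,310))
E
```

```text
25.0 [ 0.43780162 -0.07969871  0.33399225] [3.40213752e-04 9.42772956e-01 3.33434608e-01 6.32554092e-04] [-0.14775655  0.44750183  0.22492614] 0.501708530689078
25.05 [ 0.43802774 -0.07940512  0.3338131 ] [1.91177606e-04 9.42610398e-01 3.33894296e-01 4.46956815e-04] [1.64227562 0.39401331 0.17644084] 0.5013747445168213
25.1 [ 0.43810968 -0.07922007  0.33363519] [5.39254825e-05 9.42495297e-01 3.34219296e-01 2.71137211e-04] [ 0.01018597  0.60961231 -0.50724545] 0.5034294733135646
```

View pics/e1s_c.png

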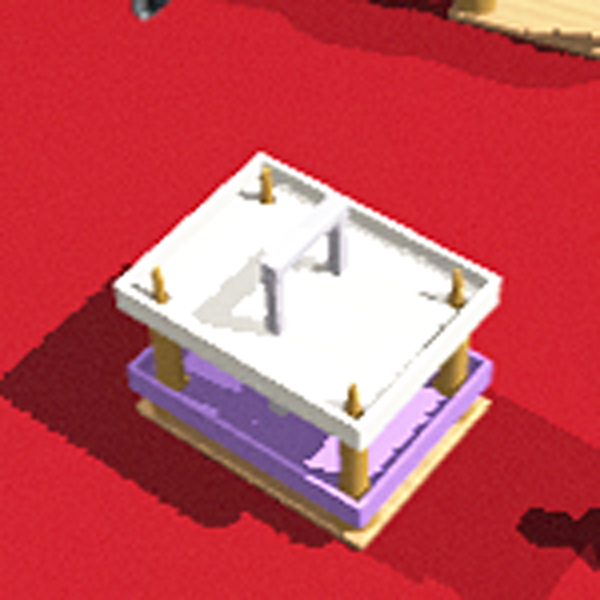

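View pics/e1d_c.png

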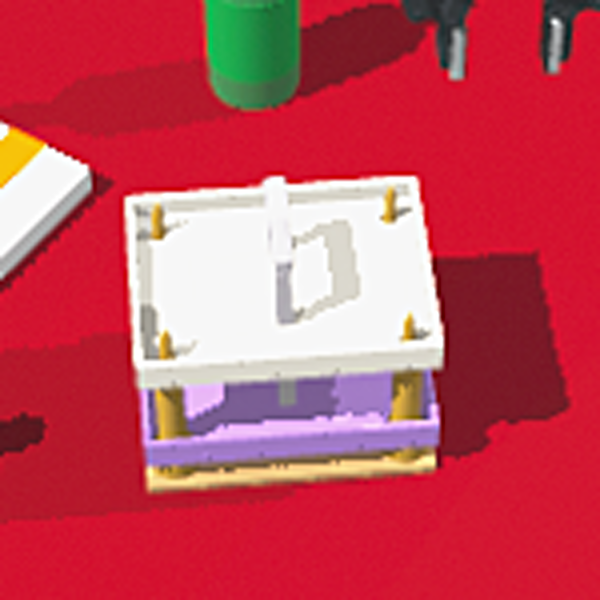

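View pics/e1s.png

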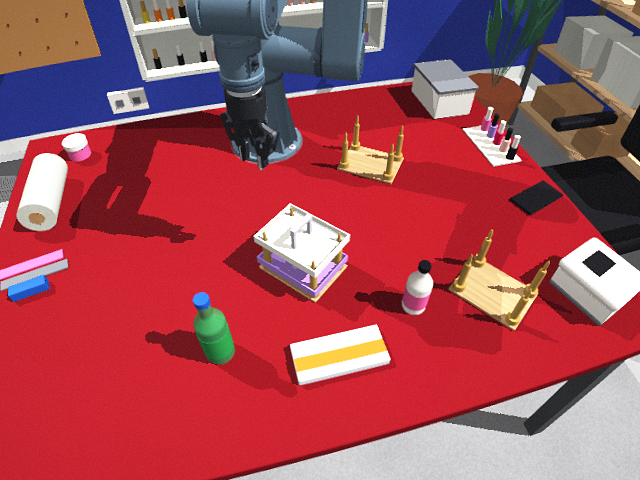

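Both trays sit level with all four tips through the white tray (scene crop (267,170),(157,270),(457,272),(353,385)). The bottles and case are where they started, and the arm is clear. Handing in.

```bash
python3 -c "
from bench import ctrl; print(ctrl.hand_in())"
```

```text
the job is handed in; nothing more can be done
None
```

The polish stand is together: the lilac tray is on the collars and the white tray on the shoulders. I handed the job in after about 25 s of the 72 s allowed; no verdict was reported. Of the three look-alike stands, I used the one farthest to the robot's right (y ≈ 0, against +0.28 and +0.42 m for the others).

**How it was done:** I gripped each tray by its bow handle, carried it above the post tips and checked its alignment with the cameras. I then lowered it in 1–2 mm steps until the wrist force showed contact (about 15 N for the lilac tray, 12 N for the white). After easing off, I let go and retreated upward.

**Last checks:**
- **Heights:** The lilac tray made contact at the height expected for 25 mm. The white tray made contact 71.8 mm higher, against 72 mm nominal.
- **Fit:** The final pictures show all four tips through the white tray and both trays looking level. By eye, the bottles and case had not moved.
- **Disagreement:** The fixed cameras and the wrist camera put things about 2 mm apart in absolute position. They agreed to within about 0.5 mm on each tray's offset from the stand, so I aligned by that.
- **Not measured:** I did not compute tray tilt or the bystanders' displacement from the final pictures.

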